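# Contact check of the tube warmer's test studs

### The arm

A 6-joint arm with a two-finger parallel gripper is mounted at the origin on the work surface. World frame = base frame: x ahead of the robot, y to its left, z up, the work surface at z = 0. Lengths are in mm, angles in degrees, forces in N, time in s.
With the tool pointing down it reaches from about 300 to 850 mm from the base axis. Payload 4.2 kg.
Tool frame: the origin (TCP) lies on the centre line of the jaws, within the pads' length; the fingertips stand 14 mm ahead of it and the grasp point (between the pads) lies 5 mm behind it; z points along the fingers, y is the line along which they close (so a half turn about z gives the same grasp; the last joint's range is limited). The gripper opens to 91 mm and grips with 3 to 60 N. Pads are 32 mm wide; open, the fingers measure 118 mm over their backs; the gripper's body (76 mm by 178 mm) begins 60 mm behind the grasp point.
Start: joints at [62.109, 18.312, 89.639, -0, 72.044, -1.146], TCP at [258.772, 513.497, 227.976] pointing down, gripper open.
Joint ranges: [-177.97, 177.97], [-48.28, 115.42], [12.27, 149.76], [-77.06, 257.06], [2.81, 150.46], [-146.56, 146.56]. Speed limits (degrees/s): [147.25, 147.25, 180, 180, 180, 180].

### API

Orientations are given as [roll, pitch, yaw] about the fixed x, y, z axes, in that order (R = Rz(yaw) Ry(pitch) Rx(roll)).
In Python, from workcell import * gives the robot as it stands. The module is installed in compiled form; this text tells all that it offers.
- The arm moves only by the shell command python3 -m crank 'ROWS' [FORCE]. ROWS is JSON, a list of rows, each an object of numbers: "grip": the finger opening in m, from 0 to 0.0912; "x", "y", "z": the shift along the tool's x, y, z in m; "yaw": the turn about the tool's z in rad. In form: [{"grip": .., "x": .., "y": .., "z": .., "yaw": ..}, ...]. A call has exactly 5 rows; each row is the pose to reach, as a shift and turn from the pose commanded when the call began, along the tool's axes at that moment; what a row does not reach only later rows make up. A row lasts 1/12 s, in which the tool goes at most 41.7 mm and 7.16 degrees, less where a joint would pass 70% of its speed; a pose out of reach is approached as far as the arm can. A call with a gripper value outside its range is refused whole. The fingers move at their own pace and stop on an object; FORCE is the grip in N (left out, the last holds). Time passes only in rows, so rows that repeat a pose let the fingers close, or fill a call up. It gives the time, the measured TCP pose, the force, the opening and the grip force at its end, in the units of the state.
- state(): the state, without advancing time (a new reading comes with each control period).
- grab_frame(name): name is "scene" or "top" or "wrist"; returns the picture (480x640x3 uint8, red, green, blue); there is no depth.
- camera_model(name): a dict with "intrinsics" (3x3 intrinsics, pixels), "R" (3x3) and "t" (3): a world point X has camera coordinates R X + t. Camera axes: x right, y down, z forward; pixel columns grow to the right and rows downward; lengths in mm; the calibration is good to about 2 mm. A picture is of the moment at which its call begins: read the wrist's pose just before it. camera_model takes no time and is no camera call; for the wrist camera it gives the pose at the moment of the call.
- job_done(): hands the job in; it is judged then, once.
The state is a dict: "time_s": time; "qpos": joint angles; "qvel": joint speeds; "effort": joint torques, N m; "ee_pos": TCP position; "ee_rot": TCP orientation; "force": force on the tool from outside, world axes, zero at the start; "torque": the same for the moment, N m; "gripper_width": finger opening in mm; "gripper_force": force on a finger pad.
Only numpy, scipy, OpenCV 4.12 (cv2) and the standard library are available. Lean on these libraries where they do the work, as an engineer would, in place of code of your own. Each camera call takes 0.05 s, during which the arm holds its last target. There are 200 camera calls.

### The job

Clear the yellow-capped tube rack from in front of the tube warmer by sliding it over the table onto the blue mat, without lifting or tipping it. Then take the test probe from its stand and press its tip squarely and gently (4 to 10 N for half a second) on the warmer's purple, then orange, then light-blue sprung stud, whose heights you must feel for. Hang the probe back upright in its stand and leave the tape roll and the white bottle where they are.

Things in the scene. Friction and masses are not known exactly. Their poses are not given: they have to be found in the camera images.
- rack: white foam rack, loose, 0.35 to 0.7 kg, 80 mm (x) by 150 mm (y), foam block 45 mm high holding 18 yellow-capped tubes (fixed in it), 130 mm high in all. Origin: centre of its underside, z up. Starts on the robot side of the warmer, in the probe's way. Push it low, on the foam block.
- mat: flat blue parking mat with a paler middle, 130 mm (x) by 200 mm (y), 1 mm thin print that things slide over freely; left or right of the rack. Origin: its centre on the table.
- warmer: white and grey tube warmer, fixed, 160 mm deep (x from -80 to 80 mm), 240 mm wide (y), 96 mm high. Its front panel (facing -x, towards the robot) slopes up at 40 degrees from 12 mm height at x = -80 mm to 96 mm at x = 20 mm, and carries the three studs in a row 70 mm apart; which colour is where varies. Origin: centre of its underside, z up.
- probe: test probe, loose, 0.14 kg, 150 mm long. Origin: the end of its tip; z points from the tip up along the probe to the handle. From the tip: steel rod 10 mm thick with a round brass end up to 45 mm, black shaft 18 mm thick to 85 mm, black flange 44 mm across from 85 to 91 mm, red square handle 26 by 26 mm from 91 to 150 mm (grip it at about 125 mm). Starts hanging upright in the stand.
- probe_tip (a point): the end of the probe's tip (same point as the origin of probe)
- stand: fixed probe stand, 80 mm (x) by 90 mm (y), 95 mm high: a grey plate on two side walls with a round 26 mm hole through its middle; the probe's flange rests on the plate's top at 95 mm, with the probe's tip then 10 mm above the table on the stand's axis. Origin: centre of its underside, z up.
- spot_purple: purple test stud: disc 44 mm across, 3 mm thick, on the sloping panel, with a sprung purple pin 20 mm across (brass dot) at its middle. Origin: its middle on the panel surface; z square out of the panel. The pin end stands 14 to 26 mm out along z, different at each stud and not told; thence it sinks at most 7 mm, spring 1.7 N/mm.
- spot_orange: orange test stud: disc 44 mm across, 3 mm thick, on the sloping panel, with a sprung orange pin 20 mm across (brass dot) at its middle. Origin: its middle on the panel surface; z square out of the panel. The pin end stands 14 to 26 mm out along z, different at each stud and not told; thence it sinks at most 7 mm, spring 1.7 N/mm.
- spot_blue: light-blue test stud: disc 44 mm across, 3 mm thick, on the sloping panel, with a sprung light-blue pin 20 mm across (brass dot) at its middle. Origin: its middle on the panel surface; z square out of the panel. The pin end stands 14 to 26 mm out along z, different at each stud and not told; thence it sinks at most 7 mm, spring 1.7 N/mm.
- tape: bystander: tan tape roll lying flat, 72 mm across, 25 mm high
- bottle: bystander: white bottle, 60 mm across, 150 mm high

How it is judged (in metres and radians):
On the way, in this order (a step that is already met when the one before it is completed fails the run):
1. the rack stands upright and still on the mat, its centre within 25 mm of the mat's centre (horizontal distance between rack and mat below 0.025 m and height (world z) of rack below 0.006 m and angle between rack's own z axis and vertical below 0.08 rad and linear speed of rack below 0.02 m/s), for 0.2 s.
2. press the probe tip on the purple stud: within 6 mm of its middle, probe within 17 degrees of square to the panel, 4 to 10 N, held steadily for 0.5 s (contact force between probe and spot_purple between 4 and 10 N and x of probe_tip in the frame of spot_purple between -0.006 and 0.006 m and y of probe_tip in the frame of spot_purple between -0.006 and 0.006 m and angle between the z axis of probe and the z axis of spot_purple, either way round below 0.3 rad), for 0.5 s.
3. press the probe tip on the orange stud: within 6 mm of its middle, probe within 17 degrees of square to the panel, 4 to 10 N, held steadily for 0.5 s (contact force between probe and spot_orange between 4 and 10 N and x of probe_tip in the frame of spot_orange between -0.006 and 0.006 m and y of probe_tip in the frame of spot_orange between -0.006 and 0.006 m and angle between the z axis of probe and the z axis of spot_orange, either way round below 0.3 rad), for 0.5 s.
4. press the probe tip on the light-blue stud: within 6 mm of its middle, probe within 17 degrees of square to the panel, 4 to 10 N, held steadily for 0.5 s (contact force between probe and spot_blue between 4 and 10 N and x of probe_tip in the frame of spot_blue between -0.006 and 0.006 m and y of probe_tip in the frame of spot_blue between -0.006 and 0.006 m and angle between the z axis of probe and the z axis of spot_blue, either way round below 0.3 rad), for 0.5 s.
At the end, for the whole second after the job is handed in: The yellow-capped rack stands upright and still on the blue mat, its centre within 25 mm of the mat's centre (any yaw); the probe hangs still and upright (within 4 degrees) in its stand, flange down on the plate (within 4 mm in height, 8 mm sideways), released (all of step 1 and horizontal distance between probe and stand below 0.008 m and z of probe_tip in the frame of stand between 0.006 and 0.014 m and angle between probe's own z axis and vertical below 0.08 rad and linear speed of probe below 0.02 m/s); the robot touches nothing.
It fails at once if the rack lifted more than 15 mm or tipped more than 17 degrees (height (world z) of rack above 0.015 m or angle between rack's own z axis and vertical above 0.3 rad).
It fails at once if a stud pressed by anything with more than 20 N (contact force between anything else and spot_purple above 20 N or contact force between anything else and spot_orange above 20 N or contact force between anything else and spot_blue above 20 N).
It fails at once if the tape roll or the white bottle moved more than 30 mm (distance of any of tape, bottle from where it was at the start of the episode above 0.03 m).
It also fails if it takes over 72 s, if anything falls off the work surface, if the arm or the gripper's body presses on something with over 40 N, if the wrist force passes 120 N, or if a joint passes its speed limit or range.

## Working session

There is one attempt and no reset: what is moved stays moved. The work goes in short steps, Python scripts to look and compute and a shell command to move; the robot and the scene stay as the last step left them, time stands still between calls to the robot, and variables do not carry over. Pictures are saved under pics/ and viewed, at most 10 in all, crops included, and the job is handed in when it is done.

```bash
mkdir -p pics; ls
python3 - <<'E'
from workcell import *
import cv2,numpy as np
print(state())
for n in("scene","top"):
    im=grab_frame(n); cv2.imwrite(f"pics/{n}0.png",im[:,:,::-1]); m=camera_model(n); print(n,m)
E
```

```text
pics
{'time_s': 0.0, 'qpos': array([ 6.21085977e+01,  1.83499619e+01,  8.97061448e+01,  1.22168114e-03,
        7.20434663e+01, -1.14675647e+00]), 'qvel': array([-0.07487449,  0.1015944 , -0.0152614 ,  0.06750302,  0.09010376,
       -0.06411523]), 'effort': array([ 1.82879990e-04, -4.12460089e+01, -2.31971687e+01,  7.26629840e-02,
        4.55071614e-02, -1.55326434e-04]), 'ee_pos': array([258.53521647, 513.06253582, 227.13886172]), 'ee_rot': array([-1.79900470e+02, -3.15407308e-03,  1.53254974e+02]), 'force': array([-0.11314015, -1.22294336, -0.12687216]), 'torque': array([-0.0106436 , -0.01127386,  0.04200442]), 'gripper_force': 0.0, 'gripper_width': 91.24089368114072}
scene {'intrinsics': array([[443.06182063,   0.        , 316.81070561],
       [  0.        , 443.06182063, 243.18141098],
       [  0.        ,   0.        ,   1.        ]]), 'R': array([[-0.2301239 ,  0.97309869,  0.01104224],
       [ 0.73327268,  0.18084612, -0.65544325],
       [-0.63980792, -0.14273618, -0.7551637 ]]), 't': array([ 127.85454024, -350.63403943, 1260.88710354])}
top {'intrinsics': array([[554.9797612 ,   0.        , 324.14894137],
       [  0.        , 554.9797612 , 242.92047889],
       [  0.        ,   0.        ,   1.        ]]), 'R': array([[ 5.43817396e-04, -9.99998737e-01, -1.49337649e-03],
       [-9.87031296e-01, -2.97036922e-04, -1.60527666e-01],
       [ 1.60527020e-01,  1.56130707e-03, -9.87030211e-01]]), 't': array([  6.61708262, 555.08023398, 937.89265034])}
```

View pics/top0.png

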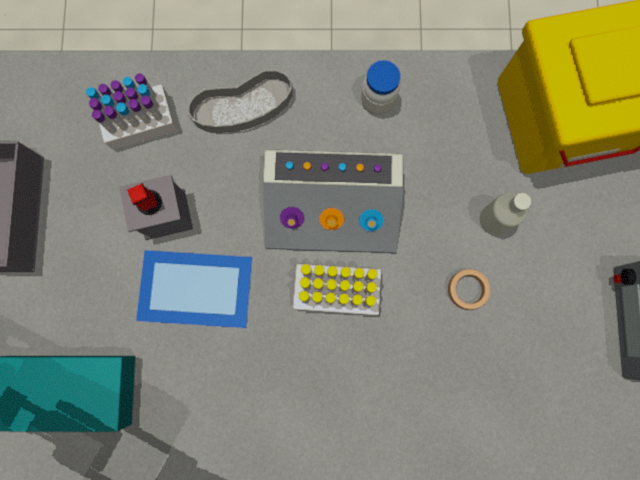

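View pics/scene0.png

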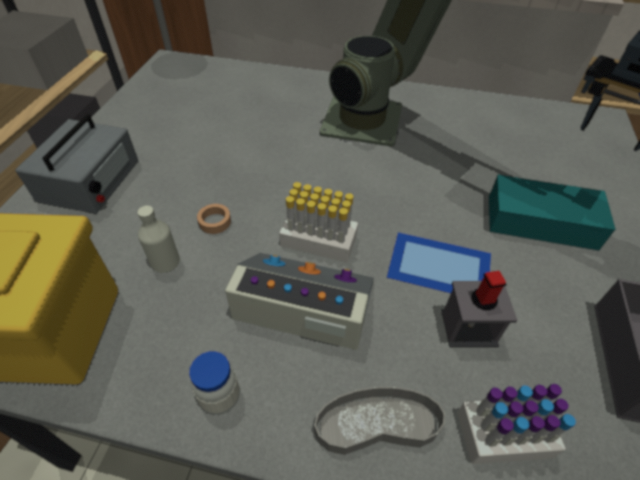

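The top view shows the mat at about (194,289), the rack at (338,290), the warmer with its studs near (291,218), (331,219) and (371,220), and the stand at (155,205) with the red handle at (138,194). The tape (469,289) and bottle (508,211) are off to the right. Next I'll enlarge it.

Run:
```python
import cv2
im=cv2.imread("pics/top0.png"); 
a=cv2.resize(im[140:340,110:410],(800,533),interpolation=cv2.INTER_CUBIC)
cv2.imwrite("pics/c1.png",a)
```

```text
(no output)
```

View pics/c1.png

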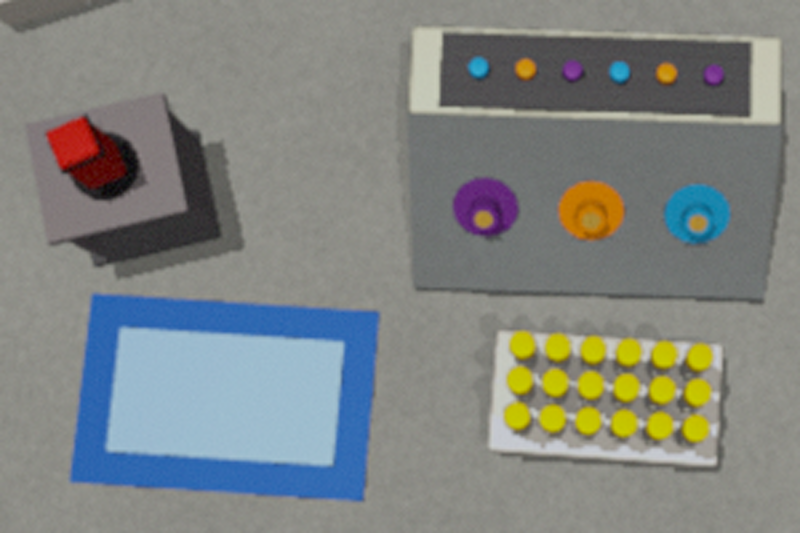

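```bash
cat > h.py <<'E'
from workcell import *
import numpy as np, cv2
from scipy.optimize import least_squares
def proj(m,P):
    c=m["R"]@np.asarray(P,float).T+m["t"][:,None]; u=m["intrinsics"]@c; return (u[:2]/u[2]).T
def ray(m,px,z):
    d=m["R"].T@np.linalg.inv(m["intrinsics"])@[*px,1]; o=-m["R"].T@m["t"]; return o+d*(z-o[2])/d[2]
def fit(m,obj,pix,x0=(500,0,0)):
    obj=np.array(obj,float); pix=np.array(pix,float)
    def w(p):
        c,s=np.cos(p[2]),np.sin(p[2]); return obj@np.array([[c,s,0],[-s,c,0],[0,0,1]])+[p[0],p[1],0]
    r=least_squares(lambda p:(proj(m,w(p))-pix).ravel(),x0)
    return np.r_[r.x[:2],np.degrees(r.x[2])].round(1),np.sqrt(np.mean(r.fun**2)).round(2)
E
python3 - <<'E'
from h import *
m=camera_model("top"); S=800/300
C=lambda L:[(110+a/S,140+b/S) for a,b in L]
R=lambda a,b,z:[(a,b,z),(a,-b,z),(-a,-b,z),(-a,b,z)]
print("mat",fit(m,R(65,100,1),C([(93,295),(378,313),(363,499),(71,482)])))
print("rack",fit(m,R(40,75,45),C([(497,331),(721,345),(717,466),(489,450)])))
print("warmer",fit(m,[(80,120,96),(80,-120,96),(20,-120,96),(20,120,96),(-80,120,12),(-80,-120,12)],C([(413,28),(780,38),(778,122),(411,112),(414,288),(763,300)])))
print("stand",fit(m,R(40,45,95),C([(27,125),(164,95),(187,210),(50,242)])))
print("handle",fit(m,R(13,13,160),C([(49,135),(84,117),(100,150),(66,167)])), )
for n,p in dict(pur=(486,208),ora=(591,211),blu=(697,214)).items(): print(n,[ray(m,C([p])[0],z).round(1) for z in(50,54,58)])
for n,p in dict(tape=(469,289),bott=(508,225)).items(): print(n,ray(m,p,10).round(1))
E
```

```text
mat (array([477.6, 243.2,  -3.5]), np.float64(0.51))
rack (array([473.4, -16. ,  -3.6]), np.float64(0.48))
warmer (array([626.9,  -7.3,  -1.7]), np.float64(0.97))
stand (array([615.9, 302.6,  13.5]), np.float64(0.52))
handle (array([615.9, 301.6,  28.5]), np.float64(1.06))
pur [array([599. ,  63.5,  50. ]), array([598.2,  63.2,  54. ]), array([597.4,  63. ,  58. ])]
ora [array([597. ,  -6.4,  50. ]), array([596.2,  -6.3,  54. ]), array([595.3,  -6.3,  58. ])]
blu [array([595. , -76.9,  50. ]), array([594.2, -76.5,  54. ]), array([593.3, -76.2,  58. ])]
tape [ 476.4 -255.2   10. ]
bott [ 594.3 -331.9   10. ]
```

```bash
cat >> h.py <<'E'
from scipy.spatial.transform import Rotation as Ro
def pose():
    s=state(); return s,np.array(s["ee_pos"]),Ro.from_euler("xyz",s["ee_rot"],degrees=True)
def delta(target,yaw=None):
    "world target mm -> tool shift in m, and yaw in rad (desired world yaw deg)"
    s,p,R=pose(); d=R.inv().apply(np.array(target)-p)/1000
    y=None if yaw is None else -np.radians((yaw-s["ee_rot"][2]+180)%360-180)
    print("t",round(s["time_s"],2),"at",p.round(1),np.round(s["ee_rot"],1),"q",np.round(s["qpos"],0),"F",np.round(s["force"],1),"w",round(s["gripper_width"],1),"\n  shift",d.round(4),"yaw",y)
E
python3 - <<'E'
from h import *
m=camera_model("top"); S=800/300
for p in[(700,357),(697,392),(695,429),(523,345),(519,380),(516,416)]:
    w=ray(m,(110+p[0]/S,140+p[1]/S),130)[:2]-[473.4,-16]; a=np.radians(-3.6); print((np.array([[np.cos(a),np.sin(a)],[-np.sin(a),np.cos(a)]])@w).round(1))
E
for i in 1 2; do python3 -m crank '[{"grip":0.05,"z":-0.04},{"grip":0.05,"z":-0.08},{"grip":0.05,"z":-0.12},{"grip":0.05,"z":-0.16},{"grip":0.05,"z":-0.2}]'; done
```

```text
[ 21.1 -53.5]
[ -0.  -52.7]
[-22.1 -52.6]
[21.6 53. ]
[ 0.4 54. ]
[-21.2  54.3]validation failed for argument at $[0]...
validation failed for argument at $[0]...
```

```bash
for i in 1 2; do python3 -m crank '[{"grip":0.05,"x":0,"y":0,"z":-0.04,"yaw":0},{"grip":0.05,"x":0,"y":0,"z":-0.08,"yaw":0},{"grip":0.05,"x":0,"y":0,"z":-0.12,"yaw":0},{"grip":0.05,"x":0,"y":0,"z":-0.16,"yaw":0},{"grip":0.05,"x":0,"y":0,"z":-0.2,"yaw":0}]'; done
```

```text
time_s: 0.52
ee_pos: [258.5, 512.9, 429.6]
ee_rot: [-180.0, 0.0, 153.3]
force: [1.2, 1.5, -0.3]
gripper_width: 60.7
gripper_force: 0.0
time_s: 0.93
ee_pos: [258.6, 513.1, 620.4]
ee_rot: [179.8, 0.0, 153.3]
force: [1.2, 2.1, 2.5]
gripper_width: 49.6
gripper_force: 0.0
```

```bash
for i in 1 2; do python3 -m crank '[{"grip":0.05,"x":0,"y":0.025,"z":-0.03,"yaw":0},{"grip":0.05,"x":0,"y":0.05,"z":-0.06,"yaw":0},{"grip":0.05,"x":0,"y":0.075,"z":-0.09,"yaw":0},{"grip":0.05,"x":0,"y":0.1,"z":-0.12,"yaw":0},{"grip":0.05,"x":0,"y":0.125,"z":-0.15,"yaw":0}]'; done; python3 -c "
from h import *
delta([473,-140,230],86.4)"
```

```text
time_s: 1.35
ee_pos: [267.6, 530.9, 629.5]
ee_rot: [178.5, 0.0, 153.3]
force: [-0.4, -0.8, 0.2]
gripper_width: 50.3
gripper_force: 0.0
time_s: 1.77
ee_pos: [271.2, 538.1, 628.8]
ee_rot: [177.3, 0.0, 153.2]
force: [0.1, -0.2, -0.0]
gripper_width: 49.9
gripper_force: 0.0
t 1.77 at [271.2 538.1 628.8] [177.3   0.  153.2] q [ 62.  29.  12.   0. 136.  -1.] F [ 0.1 -0.2 -0. ] w 49.9 
  shift [-0.4854 -0.5328  0.3742] yaw 1.1667454498402214
```

```bash
python3 -m crank '[{"grip":0.05,"x":0,"y":0.2,"z":0,"yaw":0},{"grip":0.05,"x":0,"y":0.2,"z":0,"yaw":0},{"grip":0.05,"x":0,"y":0.2,"z":0,"yaw":0},{"grip":0.05,"x":0,"y":0.2,"z":0,"yaw":0},{"grip":0.05,"x":0,"y":0.2,"z":0,"yaw":0}]'; python3 -c "
from h import *
print(state()['qpos'])"
python3 -m crank '[{"grip":0.05,"x":0,"y":0,"z":-0.2,"yaw":0},{"grip":0.05,"x":0,"y":0,"z":-0.2,"yaw":0},{"grip":0.05,"x":0,"y":0,"z":-0.2,"yaw":0},{"grip":0.05,"x":0,"y":0,"z":-0.2,"yaw":0},{"grip":0.05,"x":0,"y":0,"z":-0.2,"yaw":0}]'; python3 -c "
from h import *
print(state()['qpos'])"
```

```text
time_s: 2.18
ee_pos: [313.2, 621.4, 559.2]
ee_rot: [176.0, -0.0, 153.3]
force: [-0.4, 0.5, 0.1]
gripper_width: 50.2
gripper_force: 0.0
[ 6.22716370e+01  3.58139140e+01  1.22663912e+01  8.70837471e-02
  1.27924893e+02 -9.25900665e-01]
time_s: 2.6
ee_pos: [277.9, 551.4, 630.7]
ee_rot: [174.5, 0.0, 153.3]
force: [0.2, -0.3, -0.3]
gripper_width: 49.9
gripper_force: 0.0
[ 62.13402622  29.37842772  12.26774414   0.14255259 132.80538563
  -1.01949041]
```

```bash
for i in 1 2; do python3 -m crank '[{"grip":0.05,"x":0,"y":-0.04,"z":-0.02,"yaw":0},{"grip":0.05,"x":0,"y":-0.08,"z":-0.04,"yaw":0},{"grip":0.05,"x":0,"y":-0.12,"z":-0.06,"yaw":0},{"grip":0.05,"x":0,"y":-0.16,"z":-0.08,"yaw":0},{"grip":0.05,"x":0,"y":-0.2,"z":-0.1,"yaw":0}]'; done; python3 -c "
from h import *
print(state()['qpos'])"
```

```text
time_s: 3.02
ee_pos: [190.2, 377.6, 705.1]
ee_rot: [174.5, 0.0, 153.3]
force: [-0.1, -0.2, 0.3]
gripper_width: 50.0
gripper_force: 0.0
time_s: 3.43
ee_pos: [102.5, 203.7, 780.3]
ee_rot: [174.5, 0.0, 153.3]
force: [0.0, -0.7, 0.7]
gripper_width: 50.1
gripper_force: 0.0
[ 5.99613196e+01 -4.40298579e-02  2.47343282e+01  6.07496065e-01
  1.49775435e+02 -2.76342070e+00]
```

```bash
python3 -m crank '[{"grip":0.05,"x":0,"y":0,"z":-0.04,"yaw":0},{"grip":0.05,"x":0,"y":0,"z":-0.08,"yaw":0},{"grip":0.05,"x":0,"y":0,"z":-0.12,"yaw":0},{"grip":0.05,"x":0,"y":0,"z":-0.16,"yaw":0},{"grip":0.05,"x":0,"y":0,"z":-0.2,"yaw":0}]'; python3 -c "
from h import *
print(state()['qpos'])"
```

```text
time_s: 3.85
ee_pos: [134.5, 270.4, 791.7]
ee_rot: [170.6, 0.2, 153.2]
force: [-0.6, -0.6, -0.1]
gripper_width: 49.8
gripper_force: 0.0
[ 61.1909045    7.93525892  12.26697307   0.33024954 150.4225755
  -1.75568755]
```

```bash
cat >> h.py <<'E'
def plan(wps):
    "wps: list of (xyz mm, turn about tool z rad); prints shift per call, chained from the present pose"
    s,p,R=pose()
    print("t",round(s["time_s"],2),"at",p.round(1),np.round(s["ee_rot"],1),"q",np.round(s["qpos"],0),"F",np.round(s["force"],1),"w",round(s["gripper_width"],1))
    for t,y in wps:
        t=np.array(t,float); d=R.inv().apply(t-p)/1000
        print(t.round(1),"shift",d.round(3),"yaw",y,"rows>=",round(max(np.linalg.norm(d)/.0417,abs(y)/.125),1)); p=t; R=R*Ro.from_rotvec([0,0,y])
    print("end tool x",R.apply([1,0,0]).round(2),"y",R.apply([0,1,0]).round(2),"z",R.apply([0,0,1]).round(2))
E
python3 -c "
from h import *
plan([([220,170,690],.6),([310,60,550],.567),([400,-60,410],0),([462,-145,280],0),([462,-145,150],0),([462,-145,36],0)])"
```

```text
t 3.85 at [134.5 270.4 791.7] [170.6   0.2 153.2] q [ 61.   8.  12.   0. 150.  -2.] F [-0.6 -0.6 -0.1] w 49.8
[220. 170. 690.] shift [-0.121 -0.067  0.092] yaw 0.6 rows>= 4.8
[310.  60. 550.] shift [-0.152  0.007  0.129] yaw 0.567 rows>= 4.8
[400. -60. 410.] shift [-0.134  0.088  0.128] yaw 0 rows>= 4.9
[ 462. -145.  280.] shift [-0.1    0.059  0.121] yaw 0 rows>= 4.0
[ 462. -145.  150.] shift [-0.019 -0.009  0.128] yaw 0 rows>= 3.1
[ 462. -145.   36.] shift [-0.017 -0.008  0.112] yaw 0 rows>= 2.7
end tool x [0.06 0.99 0.15] y [ 1.   -0.07  0.07] z [ 0.08  0.14 -0.99]
```

```bash
python3 -m crank '[{"grip":0.05,"x":-0.024,"y":-0.013,"z":0.018,"yaw":0.12},{"grip":0.05,"x":-0.048,"y":-0.027,"z":0.037,"yaw":0.24},{"grip":0.05,"x":-0.073,"y":-0.04,"z":0.055,"yaw":0.36},{"grip":0.05,"x":-0.097,"y":-0.053,"z":0.074,"yaw":0.48},{"grip":0.05,"x":-0.121,"y":-0.067,"z":0.092,"yaw":0.6}]'
python3 -m crank '[{"grip":0.05,"x":-0.03,"y":0.001,"z":0.026,"yaw":0.11},{"grip":0.05,"x":-0.061,"y":0.003,"z":0.052,"yaw":0.22},{"grip":0.05,"x":-0.091,"y":0.004,"z":0.077,"yaw":0.34},{"grip":0.05,"x":-0.121,"y":0.006,"z":0.103,"yaw":0.45},{"grip":0.05,"x":-0.152,"y":0.007,"z":0.129,"yaw":0.567}]'
python3 -m crank '[{"grip":0.05,"x":-0.027,"y":0.018,"z":0.026,"yaw":0},{"grip":0.05,"x":-0.054,"y":0.035,"z":0.051,"yaw":0},{"grip":0.05,"x":-0.08,"y":0.053,"z":0.077,"yaw":0},{"grip":0.05,"x":-0.107,"y":0.07,"z":0.102,"yaw":0},{"grip":0.05,"x":-0.134,"y":0.088,"z":0.128,"yaw":0}]'
python3 -c "
from h import *
plan([([464,-145,280],0),([465,-145,150],0),([466,-145,31],0)])"
```

```text
time_s: 4.27
ee_pos: [219.1, 167.9, 690.2]
ee_rot: [171.9, -5.1, 119.7]
force: [0.2, 0.7, 1.2]
gripper_width: 50.1
gripper_force: 0.0
time_s: 4.68
ee_pos: [311.4, 59.0, 550.7]
ee_rot: [175.9, -8.6, 87.2]
force: [0.9, 0.2, 1.0]
gripper_width: 49.9
gripper_force: 0.0
time_s: 5.1
ee_pos: [403.5, -59.7, 410.7]
ee_rot: [175.8, -8.5, 87.5]
force: [0.9, 0.4, -0.0]
gripper_width: 50.3
gripper_force: 0.0
t 5.1 at [403.5 -59.7 410.7] [175.8  -8.5  87.5] q [-17.  -2.  89.   9.  91. -14.] F [ 0.9  0.4 -0. ] w 50.3
[ 464. -145.  280.] shift [-0.101  0.055  0.121] yaw 0 rows>= 4.0
[ 465. -145.  150.] shift [-0.019 -0.008  0.128] yaw 0 rows>= 3.1
[ 466. -145.   31.] shift [-0.018 -0.008  0.117] yaw 0 rows>= 2.9
end tool x [0.04 0.99 0.15] y [ 1.   -0.05  0.07] z [ 0.08  0.14 -0.99]
```

```bash
python3 -m crank '[{"grip":0.05,"x":-0.02,"y":0.011,"z":0.024,"yaw":0},{"grip":0.05,"x":-0.04,"y":0.022,"z":0.048,"yaw":0},{"grip":0.05,"x":-0.061,"y":0.033,"z":0.073,"yaw":0},{"grip":0.05,"x":-0.081,"y":0.044,"z":0.097,"yaw":0},{"grip":0.05,"x":-0.101,"y":0.055,"z":0.121,"yaw":0}]'
python3 -m crank '[{"grip":0.05,"x":-0.004,"y":-0.002,"z":0.026,"yaw":0},{"grip":0.05,"x":-0.008,"y":-0.003,"z":0.051,"yaw":0},{"grip":0.05,"x":-0.011,"y":-0.005,"z":0.077,"yaw":0},{"grip":0.05,"x":-0.015,"y":-0.006,"z":0.102,"yaw":0},{"grip":0.05,"x":-0.019,"y":-0.008,"z":0.128,"yaw":0}]'
python3 -m crank '[{"grip":0.05,"x":-0.004,"y":-0.002,"z":0.03,"yaw":0},{"grip":0.05,"x":-0.009,"y":-0.004,"z":0.06,"yaw":0},{"grip":0.05,"x":-0.013,"y":-0.006,"z":0.09,"yaw":0},{"grip":0.05,"x":-0.018,"y":-0.008,"z":0.117,"yaw":0},{"grip":0.05,"x":-0.018,"y":-0.008,"z":0.117,"yaw":0}]'
python3 -c "
from h import *
plan([([466,-107,31],0),([469,-17,31],0),([471,73,31],0),([473,145,31],0)])"
```

```text
time_s: 5.52
ee_pos: [463.5, -144.6, 279.8]
ee_rot: [175.9, -8.5, 87.5]
force: [0.9, 0.9, 0.1]
gripper_width: 50.1
gripper_force: 0.0
time_s: 5.93
ee_pos: [464.6, -143.7, 150.4]
ee_rot: [175.9, -8.5, 87.5]
force: [-0.6, 0.2, -0.2]
gripper_width: 49.9
gripper_force: 0.0
time_s: 6.35
ee_pos: [461.5, -142.6, 28.3]
ee_rot: [176.4, -8.7, 87.5]
force: [-0.3, 1.2, 0.9]
gripper_width: 50.0
gripper_force: 0.0
t 6.35 at [ 461.5 -142.6   28.3] [176.4  -8.7  87.5] q [-25.  23. 117.  15.  40. -33.] F [-0.3  1.2  0.9] w 50.0
[ 466. -107.   31.] shift [0.036 0.003 0.003] yaw 0 rows>= 0.9
[469. -17.  31.] shift [ 0.089 -0.002  0.014] yaw 0 rows>= 2.2
[471.  73.  31.] shift [ 0.089 -0.003  0.014] yaw 0 rows>= 2.2
[473. 145.  31.] shift [ 0.071 -0.002  0.011] yaw 0 rows>= 1.7
end tool x [0.04 0.99 0.15] y [ 1.   -0.05  0.06] z [ 0.07  0.15 -0.99]
```

```bash
python3 -m crank '[{"grip":0.05,"x":0.01,"y":0.001,"z":0,"yaw":0},{"grip":0.05,"x":0.02,"y":0.002,"z":0.001,"yaw":0},{"grip":0.05,"x":0.03,"y":0.003,"z":0.002,"yaw":0},{"grip":0.05,"x":0.038,"y":0.003,"z":0.003,"yaw":0},{"grip":0.05,"x":0.046,"y":0.003,"z":0.004,"yaw":0}]'
for i in 1 2; do python3 -m crank '[{"grip":0.05,"x":0.014,"y":0,"z":0.002,"yaw":0},{"grip":0.05,"x":0.028,"y":-0.001,"z":0.004,"yaw":0},{"grip":0.05,"x":0.043,"y":-0.001,"z":0.007,"yaw":0},{"grip":0.05,"x":0.058,"y":-0.002,"z":0.009,"yaw":0},{"grip":0.05,"x":0.072,"y":-0.002,"z":0.011,"yaw":0}]'; done
python3 -c "
from h import *
plan([([475,145,31],0)])
cv2.imwrite('pics/top1.png',cv2.resize(grab_frame('top')[140:340,110:410,::-1],(800,533),interpolation=2))"
```

```text
time_s: 6.77
ee_pos: [470.8, -97.6, 36.9]
ee_rot: [175.7, -8.4, 87.6]
force: [-0.0, -5.4, 1.7]
gripper_width: 50.5
gripper_force: 2.8
time_s: 7.18
ee_pos: [472.5, -24.7, 36.4]
ee_rot: [175.7, -8.4, 87.6]
force: [-0.9, -6.9, 4.4]
gripper_width: 50.3
gripper_force: 3.4
time_s: 7.6
ee_pos: [474.0, 48.5, 36.0]
ee_rot: [175.7, -8.5, 87.6]
force: [0.3, -7.7, 4.9]
gripper_width: 50.0
gripper_force: 3.5
t 7.6 at [474.   48.5  36. ] [175.7  -8.5  87.6] q [ -1.  20. 121.  15.  35. -10.] F [ 0.3 -7.7  4.9] w 50.0
[475. 145.  31.] shift [ 0.095 -0.004  0.019] yaw 0 rows>= 2.3
end tool x [0.04 0.99 0.15] y [ 1.   -0.05  0.07] z [ 0.08  0.14 -0.99]
```

View pics/top1.png

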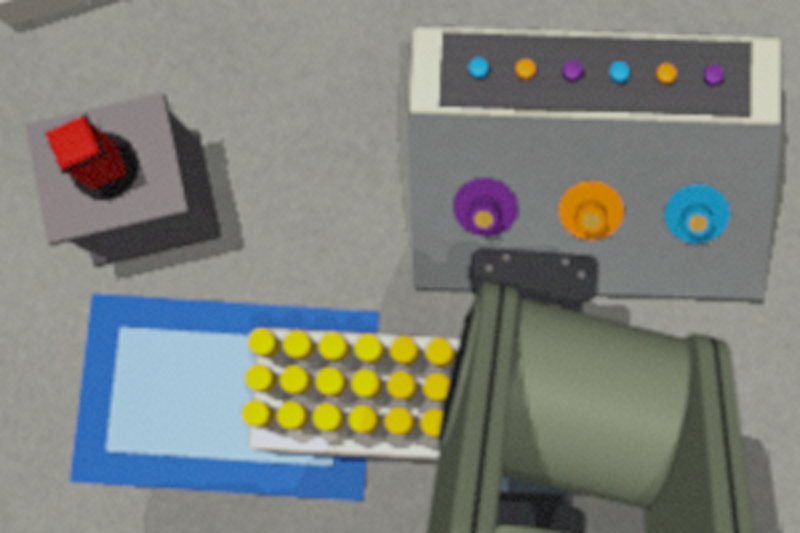

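The rack is sliding upright. Its left cap column is at crop (262,343), (259,378), (256,413), and about 90 mm of travel remains. The gripper's overhanging body is close to the warmer front at (535,275) but above it.

```bash
python3 -c "
from h import *
m=camera_model('top'); S=800/300
C=[(110+a/S,140+b/S) for a,b in [(262,343),(259,378),(256,413),(440,351),(436,387)]]
print(fit(m,[(21.3,53.5,130),(0,53.5,130),(-21.3,53.5,130),(21.3,-53.5+21.4*0-0,130),(0,-53.5,130)],C))
plan([([476,120,31],0),([476,139,31],0)])"
```

```text
(array([475.8, 140.3,  -2.8]), np.float64(0.18))
t 7.65 at [473.5  50.6  35.9] [175.8  -8.6  87.6] q [ -1.  21. 121.  15.  35. -10.] F [-0.2  0.9  0.4] w 50.4
[476. 120.  31.] shift [ 0.068 -0.001  0.015] yaw 0 rows>= 1.7
[476. 139.  31.] shift [ 0.019 -0.001  0.003] yaw 0 rows>= 0.5
end tool x [0.04 0.99 0.15] y [ 1.   -0.05  0.07] z [ 0.08  0.15 -0.99]
```

```bash
python3 -m crank '[{"grip":0.05,"x":0.015,"y":0,"z":0.003,"yaw":0},{"grip":0.05,"x":0.03,"y":-0.001,"z":0.006,"yaw":0},{"grip":0.05,"x":0.045,"y":-0.001,"z":0.009,"yaw":0},{"grip":0.05,"x":0.06,"y":-0.001,"z":0.012,"yaw":0},{"grip":0.05,"x":0.073,"y":-0.002,"z":0.015,"yaw":0}]'
python3 -m crank '[{"grip":0.05,"x":0.01,"y":0,"z":0.001,"yaw":0},{"grip":0.05,"x":0.018,"y":0,"z":0.003,"yaw":0},{"grip":0.05,"x":0.024,"y":0,"z":0.004,"yaw":0},{"grip":0.05,"x":0.028,"y":0,"z":0.004,"yaw":0},{"grip":0.05,"x":0.028,"y":0,"z":0.004,"yaw":0}]'
python3 -c "
from h import *
plan([([476,120,31],0),([470,90,160],0)])
cv2.imwrite('pics/top2.png',cv2.resize(grab_frame('top')[140:340,110:410,::-1],(800,533),interpolation=2))"
```

```text
time_s: 8.07
ee_pos: [476.5, 122.5, 32.1]
ee_rot: [175.7, -8.5, 87.6]
force: [-0.5, -10.0, 7.8]
gripper_width: 49.8
gripper_force: 4.9
time_s: 8.48
ee_pos: [476.5, 151.3, 31.3]
ee_rot: [175.9, -8.6, 87.6]
force: [-0.6, -0.7, 0.8]
gripper_width: 50.0
gripper_force: 0.4
t 8.48 at [476.5 151.3  31.3] [175.9  -8.6  87.6] q [ 12.  22. 119.  13.  34.   4.] F [-0.6 -0.7  0.8] w 50.0
[476. 120.  31.] shift [-0.031  0.001 -0.004] yaw 0 rows>= 0.8
[470.  90. 160.] shift [-0.011  0.005 -0.132] yaw 0 rows>= 3.2
end tool x [0.04 0.99 0.15] y [ 1.   -0.05  0.07] z [ 0.08  0.15 -0.99]
```

View pics/top2.png

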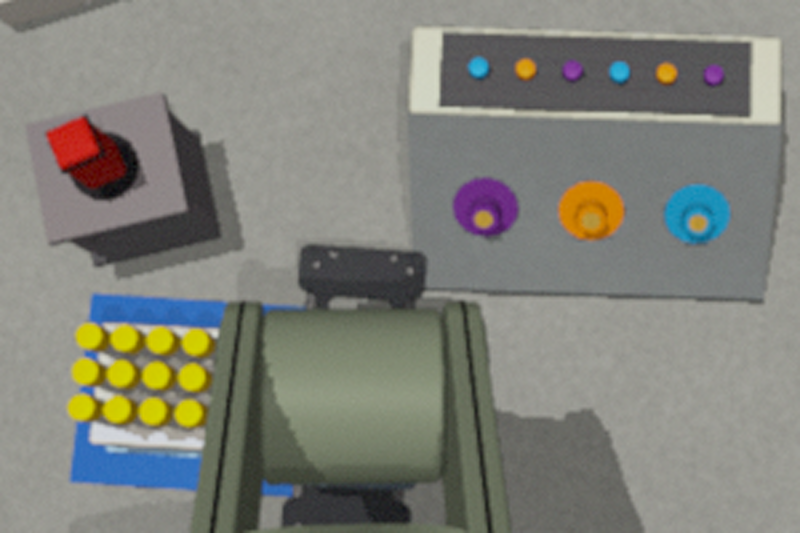

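The rack is on the mat and upright, with its left cap column at crop (90,336), (86,372), (82,407).

```bash
python3 -c "
from h import *
m=camera_model('top'); S=800/300
C=[(110+a/S,140+b/S) for a,b in [(90,336),(86,372),(82,407),(197,342),(194,377),(190,412)]]
print(fit(m,[(21.3,53.5,130),(0,53.5,130),(-21.3,53.5,130),(21.3,-10.7,130),(0,-10.7,130),(-21.3,-10.7,130)],C))"
python3 -m crank '[{"grip":0.05,"x":-0.015,"y":0.001,"z":-0.002,"yaw":0},{"grip":0.05,"x":-0.035,"y":0.001,"z":-0.004,"yaw":0},{"grip":0.05,"x":-0.04,"y":0.002,"z":-0.04,"yaw":0},{"grip":0.05,"x":-0.042,"y":0.004,"z":-0.08,"yaw":0},{"grip":0.05,"x":-0.042,"y":0.006,"z":-0.12,"yaw":0}]'
```

```text
(array([479.5, 243.8,  -2.9]), np.float64(0.18))
time_s: 8.95
ee_pos: [470.2, 90.8, 143.9]
ee_rot: [176.2, -8.5, 87.4]
force: [1.3, 0.5, -0.2]
gripper_width: 49.9
gripper_force: 0.0
```

```bash
python3 -c "
from h import *
plan([([420,60,310],0),([340,20,480],0),([260,0,630],0),([200,0,780],0)])"
```

```text
t 8.95 at [470.2  90.8 143.9] [176.2  -8.5  87.4] q [  4.  12. 113.  10.  51.   1.] F [ 1.3  0.5 -0.2] w 49.9
[420.  60. 310.] shift [-0.008 -0.037 -0.172] yaw 0 rows>= 4.2
[340.  20. 480.] shift [-0.018 -0.066 -0.179] yaw 0 rows>= 4.6
[260.   0. 630.] shift [-0.001 -0.069 -0.157] yaw 0 rows>= 4.1
[200.   0. 780.] shift [ 0.02  -0.05  -0.152] yaw 0 rows>= 3.9
end tool x [0.04 0.99 0.15] y [ 1.   -0.05  0.07] z [ 0.07  0.15 -0.99]
```

```bash
python3 -m crank '[{"grip":0.05,"x":-0.002,"y":-0.007,"z":-0.034,"yaw":0},{"grip":0.05,"x":-0.003,"y":-0.015,"z":-0.069,"yaw":0},{"grip":0.05,"x":-0.005,"y":-0.022,"z":-0.103,"yaw":0},{"grip":0.05,"x":-0.006,"y":-0.03,"z":-0.138,"yaw":0},{"grip":0.05,"x":-0.008,"y":-0.037,"z":-0.172,"yaw":0}]'
python3 -m crank '[{"grip":0.05,"x":-0.004,"y":-0.013,"z":-0.036,"yaw":0},{"grip":0.05,"x":-0.007,"y":-0.026,"z":-0.072,"yaw":0},{"grip":0.05,"x":-0.011,"y":-0.04,"z":-0.107,"yaw":0},{"grip":0.05,"x":-0.014,"y":-0.053,"z":-0.143,"yaw":0},{"grip":0.05,"x":-0.018,"y":-0.066,"z":-0.179,"yaw":0}]'
python3 -m crank '[{"grip":0.05,"x":0,"y":-0.014,"z":-0.031,"yaw":0},{"grip":0.05,"x":0,"y":-0.028,"z":-0.063,"yaw":0},{"grip":0.05,"x":-0.001,"y":-0.041,"z":-0.094,"yaw":0},{"grip":0.05,"x":-0.001,"y":-0.055,"z":-0.126,"yaw":0},{"grip":0.05,"x":-0.001,"y":-0.069,"z":-0.157,"yaw":0}]'
python3 -m crank '[{"grip":0.05,"x":0.004,"y":-0.01,"z":-0.03,"yaw":0},{"grip":0.05,"x":0.008,"y":-0.02,"z":-0.06,"yaw":0},{"grip":0.05,"x":0.012,"y":-0.03,"z":-0.09,"yaw":0},{"grip":0.05,"x":0.016,"y":-0.04,"z":-0.12,"yaw":0},{"grip":0.05,"x":0.02,"y":-0.05,"z":-0.152,"yaw":0}]'
python3 -c "
from h import *
plan([([200,0,980],0),([100,0,900],0)])"
```

```text
time_s: 9.37
ee_pos: [419.8, 60.7, 311.0]
ee_rot: [176.0, -8.6, 87.5]
force: [0.8, -0.3, 0.0]
gripper_width: 50.1
gripper_force: 0.0
time_s: 9.78
ee_pos: [339.2, 20.7, 480.1]
ee_rot: [176.0, -8.6, 87.6]
force: [1.2, -0.4, 0.0]
gripper_width: 50.2
gripper_force: 0.0
time_s: 10.2
ee_pos: [258.5, 0.8, 629.9]
ee_rot: [176.0, -8.6, 87.6]
force: [0.9, -0.3, 0.9]
gripper_width: 50.0
gripper_force: 0.0
time_s: 10.62
ee_pos: [198.9, 1.7, 777.2]
ee_rot: [175.6, -8.5, 87.6]
force: [-73.8, 1.5, -6.7]
gripper_width: 50.0
gripper_force: 0.0
t 10.62 at [198.9   1.7 777.2] [175.6  -8.5  87.6] q [-18.  -3.  29.  19. 150.   2.] F [-73.8   1.5  -6.7] w 50.0
[200.   0. 980.] shift [ 0.028  0.017 -0.2  ] yaw 0 rows>= 4.9
[100.   0. 900.] shift [-0.016 -0.106  0.071] yaw 0 rows>= 3.1
end tool x [0.04 0.99 0.15] y [ 1.   -0.05  0.08] z [ 0.08  0.14 -0.99]
```

```bash
python3 -m crank '[{"grip":0.05,"x":-0.004,"y":0.015,"z":0.0,"yaw":0},{"grip":0.05,"x":-0.006,"y":0.03,"z":0.0,"yaw":0},{"grip":0.05,"x":-0.008,"y":0.05,"z":0,"yaw":0},{"grip":0.05,"x":-0.01,"y":0.07,"z":0,"yaw":0},{"grip":0.05,"x":-0.01,"y":0.09,"z":0,"yaw":0}]'
python3 -c "
from h import *
plan([([200,0,980],0),([100,0,900],0)])
cv2.imwrite('pics/sc3.png',grab_frame('scene')[:,:,::-1])"
```

```text
time_s: 11.03
ee_pos: [289.1, -12.9, 775.6]
ee_rot: [175.7, -8.6, 87.6]
force: [0.7, 0.4, 0.5]
gripper_width: 50.1
gripper_force: 0.0
t 11.03 at [289.1 -12.9 775.6] [175.7  -8.6  87.6] q [-15.   6.  20.  19. 150.   5.] F [0.7 0.4 0.5] w 50.1
[200.   0. 980.] shift [ 0.04  -0.074 -0.207] yaw 0 rows>= 5.4
[100.   0. 900.] shift [-0.016 -0.106  0.071] yaw 0 rows>= 3.1
end tool x [0.04 0.99 0.15] y [ 1.   -0.05  0.07] z [ 0.08  0.15 -0.99]
```

```bash
python3 -m crank '[{"grip":0.05,"x":0.006,"y":0.005,"z":-0.04,"yaw":0},{"grip":0.05,"x":0.012,"y":0.01,"z":-0.08,"yaw":0},{"grip":0.05,"x":0.018,"y":0.015,"z":-0.12,"yaw":0},{"grip":0.05,"x":0.02,"y":0.02,"z":-0.16,"yaw":0},{"grip":0.05,"x":0.025,"y":0.025,"z":-0.2,"yaw":0}]'
python3 -c "
from h import *
plan([([200,0,980],0)])"
```

```text
time_s: 11.5
ee_pos: [283.5, -2.0, 783.6]
ee_rot: [174.1, -8.8, 87.6]
force: [1.7, 0.1, -0.4]
gripper_width: 49.7
gripper_force: 0.0
t 11.5 at [283.5  -2.  783.6] [174.1  -8.8  87.6] q [-14.   6.  18.  20. 150.   7.] F [ 1.7  0.1 -0.4] w 49.7
[200.   0. 980.] shift [ 0.028 -0.063 -0.202] yaw 0 rows>= 5.1
end tool x [0.04 0.99 0.15] y [ 0.99 -0.06  0.1 ] z [ 0.11  0.15 -0.98]
```

```bash
for i in 1 2; do python3 -m crank '[{"grip":0.05,"x":0.006,"y":0.01,"z":-0.04,"yaw":0},{"grip":0.05,"x":0.012,"y":0.02,"z":-0.08,"yaw":0},{"grip":0.05,"x":0.018,"y":0.03,"z":-0.12,"yaw":0},{"grip":0.05,"x":0.02,"y":0.04,"z":-0.16,"yaw":0},{"grip":0.05,"x":0.025,"y":0.05,"z":-0.2,"yaw":0}]'; done
python3 -c "
from h import *
plan([([200,0,980],0)])"
```

```text
time_s: 11.92
ee_pos: [291.9, 5.9, 788.6]
ee_rot: [172.9, -9.1, 87.6]
force: [0.3, -0.8, 0.3]
gripper_width: 50.0
gripper_force: 0.0
time_s: 12.33
ee_pos: [293.7, 12.5, 794.6]
ee_rot: [171.5, -9.4, 87.6]
force: [0.8, 0.0, 0.6]
gripper_width: 50.2
gripper_force: 0.0
t 12.33 at [293.7  12.5 794.6] [171.5  -9.4  87.6] q [-11.   7.  13.  22. 150.  11.] F [0.8 0.  0.6] w 50.2
[200.   0. 980.] shift [ 0.014 -0.065 -0.197] yaw 0 rows>= 5.0
end tool x [0.04 0.99 0.16] y [ 0.99 -0.07  0.15] z [ 0.16  0.16 -0.98]
```

```bash
for i in 1 2 3 4; do python3 -m crank '[{"grip":0.05,"x":0.015,"y":0.1,"z":-0.2,"yaw":0},{"grip":0.05,"x":0.015,"y":0.1,"z":-0.2,"yaw":0},{"grip":0.05,"x":0.015,"y":0.1,"z":-0.2,"yaw":0},{"grip":0.05,"x":0.015,"y":0.1,"z":-0.2,"yaw":0},{"grip":0.05,"x":0.015,"y":0.1,"z":-0.2,"yaw":0}]' | grep -E "pos|rot|force:"; done
python3 -c "
from h import *
plan([([200,0,980],0)])"
```

```text
ee_pos: [299.3, 2.3, 795.9]
ee_rot: [170.7, -9.7, 87.6]
force: [-0.2, 1.0, 0.0]
gripper_force: 0.0
ee_pos: [296.2, -8.3, 797.6]
ee_rot: [170.1, -9.9, 87.7]
force: [0.0, 0.7, 0.1]
gripper_force: 0.0
ee_pos: [293.1, -17.8, 799.2]
ee_rot: [169.6, -10.1, 87.7]
force: [0.7, -0.5, 0.3]
gripper_force: 0.0
ee_pos: [289.4, -26.3, 800.9]
ee_rot: [169.0, -10.3, 87.7]
force: [-0.3, -0.2, 0.1]
gripper_force: 0.0
t 14.0 at [289.4 -26.3 800.9] [169.  -10.3  87.7] q [-22.   7.  12.  28. 150.   6.] F [-0.3 -0.2  0.1] w 49.8
[200.   0. 980.] shift [ 0.054 -0.056 -0.186] yaw 0 rows>= 4.8
end tool x [0.04 0.98 0.18] y [ 0.98 -0.07  0.19] z [ 0.2   0.17 -0.97]
```

```bash
for i in 1 2 3; do python3 -m crank '[{"grip":0.05,"x":0.02,"y":-0.01,"z":-0.04,"yaw":0},{"grip":0.05,"x":0.04,"y":-0.02,"z":-0.08,"yaw":0},{"grip":0.05,"x":0.05,"y":-0.03,"z":-0.12,"yaw":0},{"grip":0.05,"x":0.06,"y":-0.04,"z":-0.16,"yaw":0},{"grip":0.05,"x":0.07,"y":-0.05,"z":-0.2,"yaw":0}]' | grep -E "pos|rot|force:"; done
python3 -c "
from h import *
plan([([200,0,980],0)])"
```

```text
ee_pos: [248.5, 23.8, 817.3]
ee_rot: [166.9, -10.8, 87.9]
force: [0.4, 0.4, -0.5]
gripper_force: 0.0
ee_pos: [198.9, 69.6, 829.3]
ee_rot: [165.1, -11.4, 88.0]
force: [0.6, -0.8, -0.7]
gripper_force: 0.0
ee_pos: [140.9, 104.4, 836.7]
ee_rot: [163.8, -12.3, 88.3]
force: [-0.0, 0.0, 0.2]
gripper_force: 0.0
t 15.25 at [140.9 104.4 836.7] [163.8 -12.3  88.3] q [ 30.  -3.  12.   3. 150.  36.] F [-0.   0.   0.2] w 50.0
[200.   0. 980.] shift [-0.07   0.105 -0.138] yaw 0 rows>= 4.5
end tool x [0.03 0.98 0.21] y [ 0.96 -0.09  0.27] z [ 0.28  0.2  -0.94]
```

```bash
python3 -c "
from h import *
from scipy.optimize import minimize_scalar
s,p,R=pose(); t=R.apply([0,0,1]); a=np.radians(-1.7)
n=np.array([np.sin(np.radians(40))*np.cos(a),np.sin(np.radians(40))*np.sin(a),-np.cos(np.radians(40))])
f=lambda psi: np.degrees(np.arccos(Ro.from_rotvec(t*psi).apply([0,0,-1])@n))
g=np.arange(-180,180,5); v=[f(np.radians(i)) for i in g]; k=np.argmin(v); print('psi(deg about tool z)',g[k],v[k], [(i,round(f(np.radians(i)),1)) for i in g if abs(i-g[k])<=30])
# yaw to make tool y horizontal
for w in np.radians(np.arange(-180,180,1)):
    y=(R*Ro.from_rotvec([0,0,w])).apply([0,1,0])
    if abs(y[2])<.004: print('yaw',w.round(3),'y',y.round(2),'az',np.degrees(np.arctan2(y[1],y[0])).round(1))
"
```

```text
psi(deg about tool z) -120 5.915400029305621 [(np.int64(-150), np.float64(12.9)), (np.int64(-145), np.float64(11.2)), (np.int64(-140), np.float64(9.6)), (np.int64(-135), np.float64(8.2)), (np.int64(-130), np.float64(7.0)), (np.int64(-125), np.float64(6.2)), (np.int64(-120), np.float64(5.9)), (np.int64(-115), np.float64(6.3)), (np.int64(-110), np.float64(7.2)), (np.int64(-105), np.float64(8.4)), (np.int64(-100), np.float64(9.9)), (np.int64(-95), np.float64(11.5)), (np.int64(-90), np.float64(13.1))]
yaw -2.234 y [-0.57  0.82 -0.  ] az 124.5
yaw 0.908 y [ 0.57 -0.82  0.  ] az -55.5
```

```bash
python3 -c "
from h import *
plan([([250,150,740],.46),([360,195,600],.448),([470,240,450],0),([560,270,310],0),([592,285,216],0)])"
```

```text
t 15.25 at [140.9 104.4 836.7] [163.8 -12.3  88.3] q [ 30.  -3.  12.   3. 150.  36.] F [-0.   0.   0.2] w 50.0
[250. 150. 740.] shift [0.027 0.074 0.131] yaw 0.46 rows>= 3.7
[360. 195. 600.] shift [0.044 0.049 0.171] yaw 0.448 rows>= 4.4
[470. 240. 450.] shift [0.057 0.025 0.181] yaw 0 rows>= 4.6
[560. 270. 310.] shift [0.037 0.026 0.163] yaw 0 rows>= 4.1
[592. 285. 216.] shift [0.    0.006 0.1  ] yaw 0 rows>= 2.4
end tool x [0.77 0.53 0.35] y [ 0.57 -0.82 -0.  ] z [ 0.28  0.2  -0.94]
```

```bash
python3 -m crank '[{"grip":0.08,"x":0.005,"y":0.015,"z":0.026,"yaw":0.09},{"grip":0.08,"x":0.011,"y":0.03,"z":0.052,"yaw":0.18},{"grip":0.08,"x":0.016,"y":0.044,"z":0.079,"yaw":0.28},{"grip":0.08,"x":0.022,"y":0.059,"z":0.105,"yaw":0.37},{"grip":0.08,"x":0.027,"y":0.074,"z":0.131,"yaw":0.46}]'
python3 -m crank '[{"grip":0.08,"x":0.009,"y":0.01,"z":0.034,"yaw":0.09},{"grip":0.08,"x":0.018,"y":0.02,"z":0.068,"yaw":0.18},{"grip":0.08,"x":0.026,"y":0.03,"z":0.103,"yaw":0.27},{"grip":0.08,"x":0.035,"y":0.04,"z":0.137,"yaw":0.36},{"grip":0.08,"x":0.044,"y":0.049,"z":0.171,"yaw":0.448}]'
python3 -m crank '[{"grip":0.08,"x":0.012,"y":0.005,"z":0.036,"yaw":0},{"grip":0.08,"x":0.023,"y":0.01,"z":0.072,"yaw":0},{"grip":0.08,"x":0.034,"y":0.015,"z":0.108,"yaw":0},{"grip":0.08,"x":0.046,"y":0.02,"z":0.145,"yaw":0},{"grip":0.08,"x":0.057,"y":0.025,"z":0.181,"yaw":0}]'
python3 -c "
from h import *
plan([([560,270,310],0),([592,285,216],0),([617.3,303,131.3],0)])"
```

```text
time_s: 15.67
ee_pos: [250.9, 150.3, 737.8]
ee_rot: [171.1, -18.1, 61.4]
force: [0.6, 0.0, -0.4]
gripper_width: 79.1
gripper_force: 0.0
time_s: 16.08
ee_pos: [361.1, 195.1, 597.6]
ee_rot: [-179.9, -20.1, 34.2]
force: [0.6, 0.4, 0.3]
gripper_width: 79.7
gripper_force: 0.0
time_s: 16.5
ee_pos: [470.5, 240.2, 447.0]
ee_rot: [180.0, -20.1, 34.5]
force: [1.1, 0.3, -0.9]
gripper_width: 79.7
gripper_force: 0.0
t 16.5 at [470.5 240.2 447. ] [180.  -20.1  34.5] q [24.  0. 84.  4. 76. 79.] F [ 1.1  0.3 -0.9] w 79.7
[560. 270. 310.] shift [0.038 0.026 0.16 ] yaw 0 rows>= 4.0
[592. 285. 216.] shift [0.001 0.006 0.1  ] yaw 0 rows>= 2.4
[617.3 303.  131.3] shift [ 0.   -0.    0.09] yaw 0 rows>= 2.2
end tool x [0.77 0.53 0.34] y [ 0.57 -0.82  0.  ] z [ 0.28  0.19 -0.94]
```

Everything is on plan. I'll go to pre-grasp and check with the wrist camera.

```bash
python3 -m crank '[{"grip":0.08,"x":0.008,"y":0.005,"z":0.033,"yaw":0},{"grip":0.08,"x":0.016,"y":0.01,"z":0.066,"yaw":0},{"grip":0.08,"x":0.023,"y":0.016,"z":0.098,"yaw":0},{"grip":0.08,"x":0.03,"y":0.021,"z":0.13,"yaw":0},{"grip":0.08,"x":0.038,"y":0.026,"z":0.16,"yaw":0}]'
python3 -m crank '[{"grip":0.08,"x":0,"y":0.002,"z":0.03,"yaw":0},{"grip":0.08,"x":0.001,"y":0.004,"z":0.06,"yaw":0},{"grip":0.08,"x":0.001,"y":0.006,"z":0.09,"yaw":0},{"grip":0.08,"x":0.001,"y":0.006,"z":0.1,"yaw":0},{"grip":0.08,"x":0.001,"y":0.006,"z":0.1,"yaw":0}]'
python3 -c "
from h import *
plan([([617.3,303,131.3],0)])
m=camera_model('wrist'); im=grab_frame('wrist')[:,:,::-1].copy()
print('pred handle top',proj(m,[[616,302,160]]))
cv2.imwrite('pics/w1.png',im)"
```

```text
time_s: 16.92
ee_pos: [559.5, 270.0, 309.5]
ee_rot: [-180.0, -20.0, 34.5]
force: [0.6, 0.1, 0.3]
gripper_width: 80.0
gripper_force: 0.0
time_s: 17.33
ee_pos: [590.5, 284.6, 214.5]
ee_rot: [-179.9, -19.7, 34.5]
force: [0.1, 0.5, 0.2]
gripper_width: 79.9
gripper_force: 0.0
t 17.33 at [590.5 284.6 214.5] [-179.9  -19.7   34.5] q [23. 17. 96.  5. 48. 75.] F [0.1 0.5 0.2] w 79.9
[617.3 303.  131.3] shift [0.003 0.    0.089] yaw 0 rows>= 2.1
end tool x [0.78 0.53 0.34] y [ 0.57 -0.82 -0.  ] z [ 0.28  0.19 -0.94]
pred handle top [[324.65515984 243.1422739 ]]
```

View pics/w1.png

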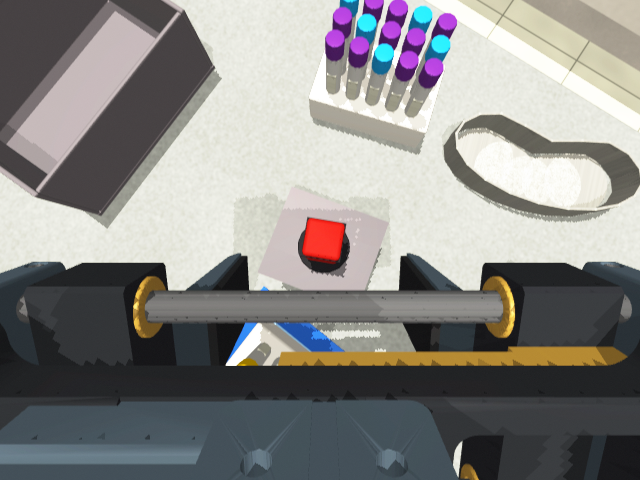

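The red handle top is at (324,240), where it was predicted, between the open fingers, so I'll go in and grip.

```bash
python3 -m crank '[{"grip":0.08,"x":0.002,"y":0,"z":0.025,"yaw":0},{"grip":0.08,"x":0.003,"y":0,"z":0.05,"yaw":0},{"grip":0.08,"x":0.003,"y":0,"z":0.075,"yaw":0},{"grip":0.08,"x":0.003,"y":0,"z":0.089,"yaw":0},{"grip":0.08,"x":0.003,"y":0,"z":0.089,"yaw":0}]' 
python3 -m crank '[{"grip":0.02,"x":0,"y":0,"z":0,"yaw":0},{"grip":0.02,"x":0,"y":0,"z":0,"yaw":0},{"grip":0.02,"x":0,"y":0,"z":0,"yaw":0},{"grip":0.02,"x":0,"y":0,"z":0,"yaw":0},{"grip":0.02,"x":0,"y":0,"z":0,"yaw":0}]' 20
python3 -m crank '[{"grip":0.02,"x":0,"y":0,"z":0,"yaw":0},{"grip":0.02,"x":0,"y":0,"z":0,"yaw":0},{"grip":0.02,"x":0,"y":0,"z":0,"yaw":0},{"grip":0.02,"x":0,"y":0,"z":0,"yaw":0},{"grip":0.02,"x":0,"y":0,"z":0,"yaw":0}]' 50
python3 -c "
from h import *
plan([([617.3,303,280],0)])"
```

```text
time_s: 17.8
ee_pos: [619.0, 303.8, 134.6]
ee_rot: [-180.0, -20.0, 34.5]
force: [-1.1, -0.3, -0.6]
gripper_width: 80.0
gripper_force: 0.0
time_s: 18.22
ee_pos: [619.9, 303.9, 137.5]
ee_rot: [180.0, -20.2, 34.5]
force: [-0.2, -0.2, -1.1]
gripper_width: 49.6
gripper_force: 0.0
time_s: 18.63
ee_pos: [619.5, 303.8, 136.2]
ee_rot: [-180.0, -20.1, 34.5]
force: [-0.2, -1.0, 2.5]
gripper_width: 27.4
gripper_force: 50.0
t 18.63 at [619.5 303.8 136.2] [-180.   -20.1   34.5] q [23. 24. 98.  6. 38. 75.] F [-0.2 -1.   2.5] w 27.4
[617.3 303.  280. ] shift [ 0.047 -0.001 -0.136] yaw 0 rows>= 3.4
end tool x [0.77 0.53 0.34] y [ 0.57 -0.82 -0.  ] z [ 0.28  0.2  -0.94]
```

```bash
python3 -m crank '[{"grip":0.02,"x":0,"y":0,"z":0,"yaw":0},{"grip":0.02,"x":0,"y":0,"z":0,"yaw":0},{"grip":0.02,"x":0.005,"y":0,"z":-0.014,"yaw":0},{"grip":0.02,"x":0.012,"y":0,"z":-0.033,"yaw":0},{"grip":0.02,"x":0.019,"y":0,"z":-0.052,"yaw":0}]' 50
python3 -m crank '[{"grip":0.02,"x":0.007,"y":0,"z":-0.019,"yaw":0},{"grip":0.02,"x":0.014,"y":0,"z":-0.038,"yaw":0},{"grip":0.02,"x":0.022,"y":0,"z":-0.06,"yaw":0},{"grip":0.02,"x":0.03,"y":0,"z":-0.083,"yaw":0},{"grip":0.02,"x":0.038,"y":0,"z":-0.106,"yaw":0}]'
python3 -c "
from h import *
plan([([617.3,303,290],0)])
im=grab_frame('scene')[:,:,::-1]
cv2.imwrite('pics/s1.png',cv2.resize(im[150:350,380:600],(660,600),interpolation=2))
im=grab_frame('top')[:,:,::-1]
cv2.imwrite('pics/t3.png',cv2.resize(im[140:300,80:280],(750,600),interpolation=2))
"
```

```text
time_s: 19.05
ee_pos: [618.8, 303.4, 190.6]
ee_rot: [-180.0, -19.9, 34.5]
force: [-0.0, 0.2, -1.7]
gripper_width: 27.8
gripper_force: 50.0
time_s: 19.47
ee_pos: [618.5, 303.0, 304.2]
ee_rot: [-180.0, -20.0, 34.5]
force: [0.3, 1.0, -1.4]
gripper_width: 28.0
gripper_force: 50.0
t 19.47 at [618.5 303.  304.2] [-180.   -20.    34.5] q [23. 17. 83.  4. 60. 77.] F [ 0.3  1.  -1.4] w 28.0
[617.3 303.  290. ] shift [-0.006 -0.001  0.013] yaw 0 rows>= 0.3
end tool x [0.77 0.53 0.34] y [ 0.57 -0.82 -0.  ] z [ 0.28  0.19 -0.94]
```

View pics/s1.png

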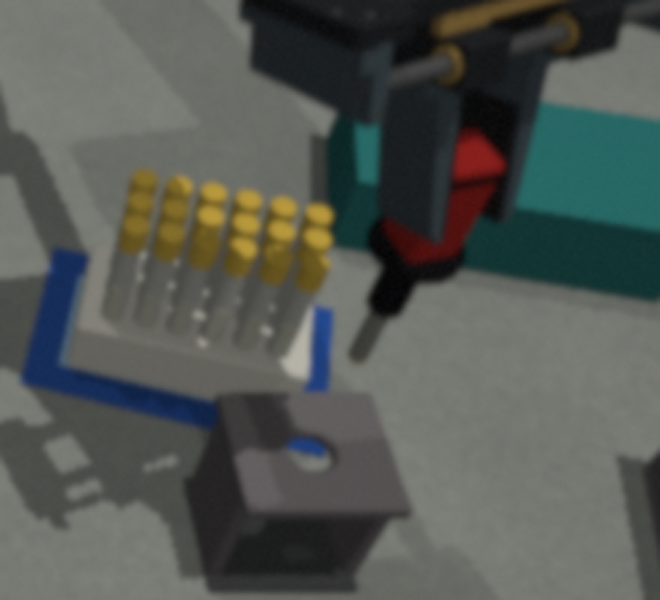

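The probe is held and clear of the stand, with its rod tip at crop (358,357), or image (499,269).

```bash
python3 -c "
from h import *
m=camera_model('scene')
for L in (0,45,88,150): print(L,proj(m,[[616,302,177.5+L]]).round(1), ((proj(m,[[616,302,177.5+L]])-[380,150])*3).round(0))
"
```

```text
0 [[497.9 268.5]] [[354. 355.]]
45 [[507.7 249.8]] [[383. 299.]]
88 [[518.  230.1]] [[414. 240.]]
150 [[534.8 197.8]] [[464. 144.]]
```

View pics/t3.png

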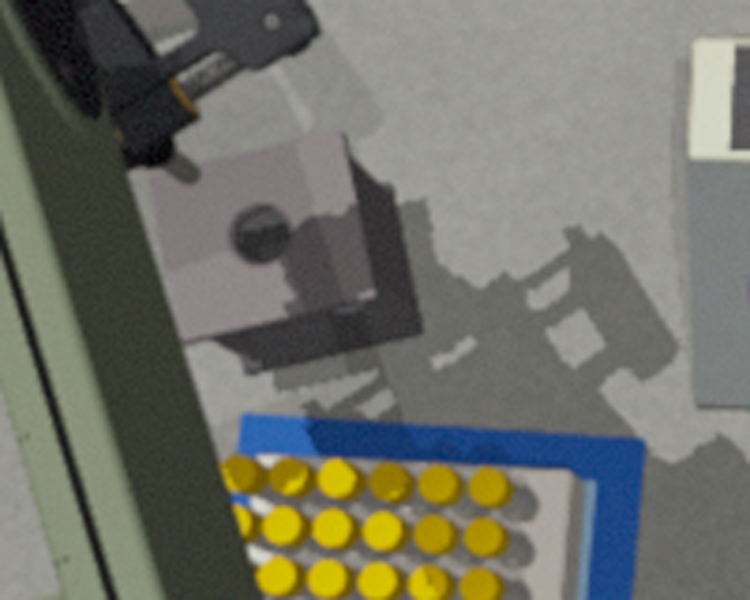

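In the top view the rod end is at crop (188,172), or image (130,186).

```bash
python3 -c "
from h import *
mt=camera_model('top'); ms=camera_model('scene')
print(proj(mt,[[616,302,177.5],[616,302,182.5]]).round(1))
tipc_top=(80+187/3.75,140+171/3.75); tip_sc=(380+357/3,150+357/3)
r=least_squares(lambda X:np.r_[proj(mt,[X])[0]-tipc_top,proj(ms,[X])[0]-tip_sc],[616,302,180]); print(r.x.round(1),r.fun.round(2))
s,p,R=pose()
tip=np.array([616,302,178.]); c=R.inv().apply(tip-p); a=R.inv().apply([0,0,-1]); print('tip in tool',c.round(1),'axis',a.round(3))
# press orientation and stud
Rp=R*Ro.from_rotvec([0,0,np.radians(-120)]); ax=Rp.apply(a); print('probe dir at press',ax.round(3))
al=np.radians(-1.7); n=np.array([-np.sin(np.radians(40))*np.cos(al),-np.sin(np.radians(40))*np.sin(al),np.cos(np.radians(40))])
print('n',n.round(3),'err',np.degrees(np.arccos(-ax@n)))
W=Ro.from_euler('z',-1.7,degrees=True)
for k,y in dict(pur=70,ora=0,blu=-70).items():
    base=W.apply([-30,y,54])+[626.9,-7.3,0]; q=base+n*20
    print(k,'base',base.round(1),'tip@20',q.round(1),'TCP@20',(q-Rp.apply(c)).round(1))
"
```

```text
[[134.  190.4]
 [132.9 189.6]]
[621.8 303.8 184.2] [ 1.72  0.08  1.68 -0.11]
tip in tool [-51.2  -1.2 121. ] axis [-0.353 -0.002  0.936]
probe dir at press [ 0.581  0.026 -0.813]
n [-0.643  0.019  0.766] err 5.110923722377244
pur base [599.   63.6  54. ] tip@20 [586.1  63.9  69.3] TCP@20 [506.5  64.  173.8]
ora base [596.9  -6.4  54. ] tip@20 [584.1  -6.   69.3] TCP@20 [504.4  -6.  173.8]
blu base [594.8 -76.4  54. ] tip@20 [582.  -76.   69.3] TCP@20 [502.3 -76.  173.8]
```

```bash
python3 -c "
from h import *
plan([([585,240,320],-.524),([550,180,320],-.524),([510,120,310],-.524),([480,66,290],-.524),([480.8,64.8,206],0)])"
```

```text
t 19.57 at [620.8 304.1 309.3] [179.9 -20.7  34.5] q [23. 17. 83.  4. 60. 77.] F [ 0.5 -0.9 -0.2] w 27.8
[585. 240. 320.] shift [-0.058  0.033 -0.033] yaw -0.524 rows>= 4.2
[550. 180. 320.] shift [-0.066 -0.004 -0.022] yaw -0.524 rows>= 4.2
[510. 120. 310.] shift [-0.056 -0.044 -0.014] yaw -0.524 rows>= 4.2
[480.  66. 290.] shift [-0.027 -0.059 -0.001] yaw -0.524 rows>= 4.2
[480.8  64.8 206. ] shift [ 0.014 -0.026  0.079] yaw 0 rows>= 2.0
end tool x [-0.88  0.45 -0.18] y [0.38 0.87 0.3 ] z [ 0.29  0.2  -0.94]
```

```bash
python3 -m crank '[{"grip":0.02,"x":-0.012,"y":0.007,"z":-0.007,"yaw":-0.105},{"grip":0.02,"x":-0.023,"y":0.013,"z":-0.013,"yaw":-0.21},{"grip":0.02,"x":-0.035,"y":0.02,"z":-0.02,"yaw":-0.314},{"grip":0.02,"x":-0.046,"y":0.026,"z":-0.026,"yaw":-0.419},{"grip":0.02,"x":-0.058,"y":0.033,"z":-0.033,"yaw":-0.524}]'
python3 -m crank '[{"grip":0.02,"x":-0.013,"y":-0.001,"z":-0.004,"yaw":-0.105},{"grip":0.02,"x":-0.026,"y":-0.002,"z":-0.009,"yaw":-0.21},{"grip":0.02,"x":-0.04,"y":-0.002,"z":-0.013,"yaw":-0.314},{"grip":0.02,"x":-0.053,"y":-0.003,"z":-0.018,"yaw":-0.419},{"grip":0.02,"x":-0.066,"y":-0.004,"z":-0.022,"yaw":-0.524}]'
python3 -m crank '[{"grip":0.02,"x":-0.011,"y":-0.009,"z":-0.003,"yaw":-0.105},{"grip":0.02,"x":-0.022,"y":-0.018,"z":-0.006,"yaw":-0.21},{"grip":0.02,"x":-0.034,"y":-0.026,"z":-0.008,"yaw":-0.314},{"grip":0.02,"x":-0.045,"y":-0.035,"z":-0.011,"yaw":-0.419},{"grip":0.02,"x":-0.056,"y":-0.044,"z":-0.014,"yaw":-0.524}]'
python3 -m crank '[{"grip":0.02,"x":-0.005,"y":-0.012,"z":0,"yaw":-0.105},{"grip":0.02,"x":-0.011,"y":-0.024,"z":0,"yaw":-0.21},{"grip":0.02,"x":-0.016,"y":-0.035,"z":0,"yaw":-0.314},{"grip":0.02,"x":-0.022,"y":-0.047,"z":-0.001,"yaw":-0.419},{"grip":0.02,"x":-0.027,"y":-0.059,"z":-0.001,"yaw":-0.524}]'
python3 -c "
from h import *
plan([([480.8,64.8,206],0)])"
```

```text
time_s: 19.98
ee_pos: [582.2, 238.1, 312.5]
ee_rot: [169.7, -17.1, 66.4]
force: [-0.2, -0.3, -1.7]
gripper_width: 27.7
gripper_force: 50.0
time_s: 20.4
ee_pos: [546.9, 177.9, 313.2]
ee_rot: [162.5, -9.8, 96.3]
force: [-0.2, -0.2, -0.9]
gripper_width: 27.8
gripper_force: 50.0
time_s: 20.82
ee_pos: [506.6, 118.2, 303.4]
ee_rot: [160.1, 0.0, 124.8]
force: [0.6, -0.0, -1.3]
gripper_width: 27.8
gripper_force: 50.0
time_s: 21.23
ee_pos: [476.2, 64.4, 284.4]
ee_rot: [162.6, 9.9, 153.4]
force: [0.7, -0.2, -2.5]
gripper_width: 27.9
gripper_force: 50.0
t 21.23 at [476.2  64.4 284.4] [162.6   9.9 153.4] q [ -1.  -1. 107.  14.  58. -72.] F [ 0.7 -0.2 -2.5] w 27.9
[480.8  64.8 206. ] shift [ 0.01  -0.021  0.075] yaw 0 rows>= 1.9
end tool x [-0.88  0.44 -0.17] y [0.38 0.88 0.3 ] z [ 0.28  0.19 -0.94]
```

Moving to about 20 mm above the highest possible pin, then looking.

```bash
python3 -m crank '[{"grip":0.02,"x":0.003,"y":-0.006,"z":0.022,"yaw":0},{"grip":0.02,"x":0.006,"y":-0.012,"z":0.044,"yaw":0},{"grip":0.02,"x":0.009,"y":-0.019,"z":0.066,"yaw":0},{"grip":0.02,"x":0.01,"y":-0.021,"z":0.075,"yaw":0},{"grip":0.02,"x":0.01,"y":-0.021,"z":0.075,"yaw":0}]'
cat >> h.py <<'E'
C_TIP=np.array([-51.2,-1.2,121.]); A_TIP=np.array([-.353,-.002,.936])
AL=np.radians(-1.7); N=np.array([-np.sin(np.radians(40))*np.cos(AL),-np.sin(np.radians(40))*np.sin(AL),np.cos(np.radians(40))])
W=Ro.from_euler('z',-1.7,degrees=True)
B={k:W.apply([-30,y,54])+[626.9,-7.3,0] for k,y in dict(pur=70,ora=0,blu=-70).items()}
X=np.cross([0,1,0],N); X/=np.linalg.norm(X)   # up-slope
Y=np.cross(N,X)
def local(k,pt): d=np.asarray(pt)-B[k]; return np.array([d@X,d@Y,d@N])
def tip():
    s,p,R=pose(); return p+R.apply(C_TIP)
E
python3 -c "
from h import *
ims=grab_frame('scene')[:,:,::-1]; imt=grab_frame('top')[:,:,::-1]
t=tip(); print('tip model',t.round(1),'local',local('pur',t).round(1)); plan([])
for n in('scene','top'): print(n,'tip px',proj(camera_model(n),[t]).round(1),'pin base',proj(camera_model(n),[B['pur'],B['pur']+20*N]).round(1))
a=cv2.resize(ims[210:310,290:390],(400,400),interpolation=2); b=cv2.resize(imt[170:270,240:340],(400,400),interpolation=2)
cv2.imwrite('pics/p1.png',np.hstack([a,b]))"
```

```text
time_s: 21.65
ee_pos: [479.4, 65.9, 204.4]
ee_rot: [162.6, 9.5, 153.1]
force: [-0.2, 0.1, -0.6]
gripper_width: 28.2
gripper_force: 50.0
tip model [560.8  65.6 102.9] local [ 2.1  0.9 62. ]
t 21.75 at [482.   65.9 208. ] [162.4   9.9 153. ] q [ -1.   4. 115.  16.  46. -75.] F [-0.3  0.  -0.7] w 27.6
end tool x [-0.88  0.45 -0.17] y [0.39 0.87 0.3 ] z [ 0.28  0.19 -0.94]
scene tip px [[351.5 245.9]] pin base [[344.9 277.8]
 [346.9 267.5]]
top tip px [[288.9 234. ]] pin base [[292.1 217.6]
 [291.3 223. ]]
```

View pics/p1.png

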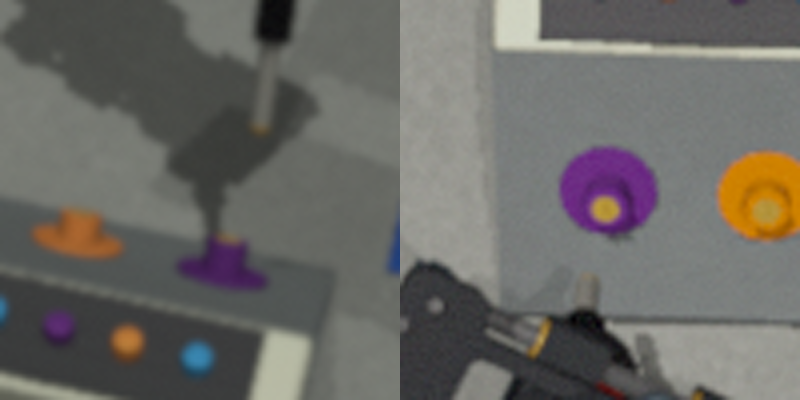

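In the scene half the tip is at (355,242) and the purple dot at (347,270). In the top half the tip is at (287,239.5) and the dot at (291,222).

```bash
python3 -c "
from h import *
mt=camera_model('top'); ms=camera_model('scene')
def tri(a,b,x0): 
    r=least_squares(lambda X:np.r_[proj(ms,[X])[0]-a,proj(mt,[X])[0]-b],x0); return r.x,r.fun
t,f=tri((355,242.3),(286.8,239.2),[560,65,100]); print('tip',t.round(1),f.round(2),local('pur',t).round(1))
d,f=tri((347.3,269.8),(291.3,222.3),[586,64,69]); print('dot',d.round(1),f.round(2),local('pur',d).round(1))
s,p,R=pose(); print('C new',R.inv().apply(t-p).round(1),p)
"
```

```text
tip [551.6  69.6 103.9] [-0.45 -0.02 -0.4   0.05] [-4.2  4.7 68.8]
dot [588.1  64.7  65.2] [-0.35 -0.02 -0.32  0.05] [-1.2  0.9 15.6]
C new [-41.6  -0.9 118.2] [482.00179517  65.94116683 208.03858893]
```

```bash
cat >> h.py <<'E'
C_TIP=np.array([-42.,-1.,118.3])
def goto(k,l):
    "TCP target (mm) that puts the tip at local coordinates l of stud k"
    s,p,R=pose(); return B[k]+l[0]*X+l[1]*Y+l[2]*N-R.apply(C_TIP)
E
python3 -c "
from h import *
print(local('pur',tip()).round(1)); plan([(goto('pur',[-.6,.5,32]),0)])"
```

```text
[-3.9  4.5 68.5]
t 21.75 at [482.   65.9 208. ] [162.4   9.9 153. ] q [ -1.   4. 115.  16.  46. -75.] F [-0.3  0.  -0.7] w 27.6
[508.   61.2 182.3] shift [-0.02  -0.002  0.031] yaw 0 rows>= 0.9
end tool x [-0.88  0.45 -0.17] y [0.39 0.87 0.3 ] z [ 0.28  0.19 -0.94]
```

```bash
python3 -m crank '[{"grip":0.02,"x":-0.007,"y":-0.001,"z":0.01,"yaw":0},{"grip":0.02,"x":-0.014,"y":-0.002,"z":0.021,"yaw":0},{"grip":0.02,"x":-0.02,"y":-0.002,"z":0.031,"yaw":0},{"grip":0.02,"x":-0.02,"y":-0.002,"z":0.031,"yaw":0},{"grip":0.02,"x":-0.02,"y":-0.002,"z":0.031,"yaw":0}]'
python3 -c "
from h import *
ims=grab_frame('scene')[:,:,::-1]; imt=grab_frame('top')[:,:,::-1]
t=tip(); print('tip model',t.round(1),'local',local('pur',t).round(1)); plan([])
for n in('scene','top'): print(n,'tip px',proj(camera_model(n),[t]).round(1))
a=cv2.resize(ims[230:290,317:377],(400,400),interpolation=2); b=cv2.resize(imt[190:250,260:320],(400,400),interpolation=2)
cv2.imwrite('pics/p2.png',np.hstack([a,b]))"
```

```text
time_s: 22.17
ee_pos: [507.6, 61.2, 180.9]
ee_rot: [162.4, 9.8, 153.0]
force: [-0.1, -0.0, -1.5]
gripper_width: 27.6
gripper_force: 50.0
tip model [577.4  64.7  77.6] local [-1.4  0.5 31.9]
t 22.27 at [507.4  61.2 181.7] [162.4   9.9 153. ] q [ -2.   7. 115.  17.  43. -78.] F [-1.   0.5 -1.3] w 28.0
end tool x [-0.88  0.45 -0.17] y [0.39 0.87 0.3 ] z [ 0.28  0.2  -0.94]
scene tip px [[348.4 261.3]]
top tip px [[290.5 227. ]]
```

View pics/p2.png

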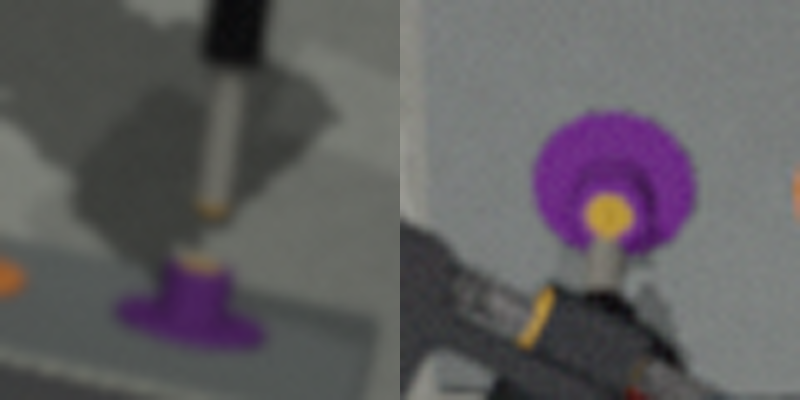

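The tip is above the purple dot. In the scene half the tip is at (349,261.8) and the dot at (347.1,269.9). The top half shows the rod lined up with the dot at x≈291.2. Next I'll come down along the panel normal and feel for the pin.

```bash
cat >> h.py <<'E'
def feel(k,l=(-1.2,.7)):
    s,p,R=pose(); L=local(k,p+R.apply(C_TIP)); d=R.inv().apply(-N); ax=R.inv().apply(np.c_[X,Y].T)
    print("t",round(s["time_s"],2),"local",L.round(1),"F.N",round(float(s["force"]@N),2),"F",np.round(s["force"],1),"press 10mm:",(d*.01).round(4),"fix:",(ax.T@(np.array(l)-L[:2])/1000).round(4),"w",round(s["gripper_width"],1))
E
python3 -c "
from h import *
feel('pur')"
```

```text
t 22.27 local [-1.4  0.5 31.9] F.N -0.32 F [-1.   0.5 -1.3] press 10mm: [-0.0044  0.      0.009 ] fix: [-0.0001  0.0002 -0.    ] w 28.0
```

```bash
python3 -m crank '[{"grip":0.02,"x":-0.0013,"y":0,"z":0.0027,"yaw":0},{"grip":0.02,"x":-0.0026,"y":0,"z":0.0054,"yaw":0},{"grip":0.02,"x":-0.0035,"y":0,"z":0.0072,"yaw":0},{"grip":0.02,"x":-0.0035,"y":0,"z":0.0072,"yaw":0},{"grip":0.02,"x":-0.0035,"y":0,"z":0.0072,"yaw":0}]' >/dev/null
python3 -c "
from h import *
feel('pur')"
python3 -m crank '[{"grip":0.02,"x":-0.0004,"y":0,"z":0.0009,"yaw":0},{"grip":0.02,"x":-0.0009,"y":0,"z":0.0018,"yaw":0},{"grip":0.02,"x":-0.0013,"y":0,"z":0.0027,"yaw":0},{"grip":0.02,"x":-0.0013,"y":0,"z":0.0027,"yaw":0},{"grip":0.02,"x":-0.0013,"y":0,"z":0.0027,"yaw":0}]' >/dev/null
python3 -c "
from h import *
feel('pur')"
```

```text
t 22.68 local [-1.5  0.5 24. ] F.N -1.4 F [ 0.   0.4 -1.8] press 10mm: [-0.0044  0.      0.009 ] fix: [-0.0001  0.0003 -0.0001] w 27.3
t 23.1 local [-1.4  0.5 21. ] F.N -1.63 F [ 0.5 -1.1 -1.7] press 10mm: [-0.0044  0.      0.009 ] fix: [-0.0001  0.0003 -0.    ] w 27.7
```

```bash
for i in 1 2 3; do python3 -m crank '[{"grip":0.02,"x":-0.0004,"y":0,"z":0.0009,"yaw":0},{"grip":0.02,"x":-0.0008,"y":0,"z":0.0016,"yaw":0},{"grip":0.02,"x":-0.0009,"y":0,"z":0.0018,"yaw":0},{"grip":0.02,"x":-0.0009,"y":0,"z":0.0018,"yaw":0},{"grip":0.02,"x":-0.0009,"y":0,"z":0.0018,"yaw":0}]' >/dev/null
python3 -c "
from h import *
feel('pur')"; done
```

```text
t 23.52 local [-1.4  0.5 19. ] F.N -0.71 F [-0.4 -0.2 -1.3] press 10mm: [-0.0044  0.      0.009 ] fix: [-0.      0.0002 -0.    ] w 28.1
t 23.93 local [-1.3  0.5 17. ] F.N -0.59 F [-0.2 -0.4 -0.9] press 10mm: [-0.0044  0.      0.009 ] fix: [-0.      0.0002 -0.    ] w 27.7
t 24.35 local [-1.3  0.5 15.1] F.N 1.99 F [-2.4  0.5  0.6] press 10mm: [-0.0044  0.      0.009 ] fix: [-0.      0.0003 -0.    ] w 27.6
```

```bash
python3 -m crank '[{"grip":0.02,"x":-0.0004,"y":0,"z":0.0009,"yaw":0},{"grip":0.02,"x":-0.0009,"y":0,"z":0.0018,"yaw":0},{"grip":0.02,"x":-0.001,"y":0,"z":0.0022,"yaw":0},{"grip":0.02,"x":-0.001,"y":0,"z":0.0022,"yaw":0},{"grip":0.02,"x":-0.001,"y":0,"z":0.0022,"yaw":0}]' >/dev/null
python3 -c "
from h import *
feel('pur')"
python3 -m crank '[{"grip":0.02,"x":0,"y":0,"z":0,"yaw":0},{"grip":0.02,"x":0,"y":0,"z":0,"yaw":0},{"grip":0.02,"x":0,"y":0,"z":0,"yaw":0},{"grip":0.02,"x":0,"y":0,"z":0,"yaw":0},{"grip":0.02,"x":0,"y":0,"z":0,"yaw":0}]' >/dev/null
python3 -c "
from h import *
feel('pur')
ims=grab_frame('scene')[:,:,::-1]; imt=grab_frame('top')[:,:,::-1]; cv2.imwrite('pics/x1s.png',ims);cv2.imwrite('pics/x1t.png',imt)"
```

```text
t 24.77 local [-1.4  0.6 12.8] F.N 5.34 F [-3.6 -1.1  4. ] press 10mm: [-0.0044  0.      0.009 ] fix: [-0.0001  0.0002 -0.    ] w 27.7
t 25.18 local [-1.4  0.5 12.6] F.N 6.08 F [-4.5  0.   4.1] press 10mm: [-0.0044  0.      0.009 ] fix: [-0.      0.0002 -0.    ] w 27.7
```

```bash
for i in 1 2; do python3 -m crank '[{"grip":0.02,"x":0,"y":0,"z":0,"yaw":0},{"grip":0.02,"x":0,"y":0,"z":0,"yaw":0},{"grip":0.02,"x":0,"y":0,"z":0,"yaw":0},{"grip":0.02,"x":0,"y":0,"z":0,"yaw":0},{"grip":0.02,"x":0,"y":0,"z":0,"yaw":0}]' |grep force: ; done
python3 -c "
from h import *
feel('pur')
im=cv2.imread('pics/x1s.png'); g=cv2.cvtColor(im,cv2.COLOR_BGR2HSV)
for r in range(258,280,2):
    print(r,[tuple(int(c) for c in im[r,x]) [1] for x in range(336,360)], np.where((g[r,330:362,0]>135)&(g[r,330:362,1]>110))[0][[0,-1]]+330 if ((g[r,330:362,0]>135)&(g[r,330:362,1]>110)).any() else '')
print(proj(camera_model('scene'),[tip(),B['pur']+13*N]))
im=cv2.imread('pics/x1t.png'); g=cv2.cvtColor(im,cv2.COLOR_BGR2HSV)
for r in range(212,234,2): print(r,[int(im[r,x,1]) for x in range(280,304)])
print(proj(camera_model('top'),[tip(),B['pur']+13*N]))
"
```

```text
force: [-3.2, 0.3, 4.6]
gripper_force: 50.0
force: [-3.9, -0.7, 4.2]
gripper_force: 50.0
t 26.12 local [-1.4  0.5 12.6] F.N 5.74 F [-3.9 -0.7  4.2] press 10mm: [-0.0044  0.      0.009 ] fix: [-0.0001  0.0003 -0.    ] w 27.7
258 [61, 61, 63, 63, 63, 62, 63, 63, 64, 68, 83, 95, 103, 101, 92, 75, 63, 61, 60, 60, 61, 60, 62, 67] 
260 [61, 62, 63, 64, 63, 62, 62, 63, 64, 72, 85, 97, 104, 99, 86, 72, 64, 62, 61, 61, 60, 67, 76, 86] 
262 [63, 62, 62, 62, 63, 63, 62, 63, 67, 76, 89, 100, 104, 96, 81, 68, 63, 62, 63, 66, 72, 83, 97, 105] 
264 [64, 63, 64, 63, 62, 61, 62, 63, 66, 79, 94, 102, 103, 93, 78, 67, 64, 71, 82, 92, 102, 105, 107, 108] 
266 [65, 64, 63, 63, 63, 63, 62, 64, 69, 83, 96, 103, 101, 90, 78, 71, 78, 91, 101, 108, 109, 109, 109, 108] 
268 [62, 61, 61, 60, 60, 62, 62, 66, 72, 85, 99, 104, 100, 94, 92, 96, 103, 106, 108, 108, 109, 108, 109, 109] 
270 [69, 60, 54, 53, 52, 52, 54, 59, 70, 84, 95, 100, 100, 101, 106, 109, 108, 108, 109, 108, 108, 108, 109, 108] 
272 [84, 80, 70, 60, 47, 37, 35, 43, 56, 67, 73, 78, 79, 78, 81, 88, 95, 98, 101, 104, 104, 105, 107, 108] [342 342]
27
[... 918 characters left out ...]
78, 50, 38, 38, 37, 42, 60, 93, 116, 119, 119, 107, 99, 74, 53, 31, 35, 34, 44, 42, 48, 56, 89]
224 [125, 116, 93, 59, 43, 43, 33, 43, 75, 114, 122, 119, 108, 91, 56, 35, 40, 27, 30, 40, 44, 71, 108, 128]
226 [123, 123, 116, 94, 47, 35, 39, 46, 80, 111, 115, 108, 109, 90, 48, 25, 27, 40, 54, 72, 93, 121, 127, 128]
228 [90, 93, 112, 110, 60, 52, 51, 45, 44, 38, 33, 27, 32, 35, 35, 61, 81, 94, 111, 120, 127, 130, 128, 126]
230 [112, 130, 143, 74, 51, 59, 54, 59, 56, 49, 51, 43, 40, 29, 29, 54, 84, 94, 94, 109, 128, 129, 125, 128]
232 [119, 128, 85, 56, 59, 58, 55, 56, 57, 57, 58, 57, 55, 56, 51, 46, 47, 61, 83, 108, 127, 126, 126, 127]
[[291.30300688 221.66129817]
 [291.5463211  221.06682877]]
```

Purple is held at about 7 N for 1.3 s with the rod centred on the dot. Now I'll retreat and go to orange.

```bash
python3 -c "
from h import *
plan([(goto('pur',[-1.3,.5,32]),0),(goto('ora',[-1.3,.5,32]),0),(goto('ora',[-1.3,.5,28]),0)])"
```

```text
t 26.12 at [519.8  60.9 166.9] [162.4   9.9 153. ] q [ -2.   9. 115.  18.  41. -79.] F [-3.9 -0.7  4.2] w 27.7
[507.4  61.2 181.8] shift [ 0.008 -0.    -0.017] yaw 0 rows>= 0.5
[505.3  -8.7 181.8] shift [-0.029 -0.062 -0.014] yaw 0 rows>= 1.7
[507.9  -8.8 178.7] shift [-0.002  0.     0.004] yaw 0 rows>= 0.1
end tool x [-0.88  0.45 -0.17] y [0.39 0.87 0.3 ] z [ 0.28  0.19 -0.94]
```

```bash
python3 -m crank '[{"grip":0.02,"x":0.004,"y":0,"z":-0.009,"yaw":0},{"grip":0.02,"x":0.008,"y":0,"z":-0.017,"yaw":0},{"grip":0.02,"x":-0.007,"y":-0.031,"z":-0.024,"yaw":0},{"grip":0.02,"x":-0.021,"y":-0.062,"z":-0.031,"yaw":0},{"grip":0.02,"x":-0.021,"y":-0.062,"z":-0.031,"yaw":0}]' >/dev/null
python3 -m crank '[{"grip":0.02,"x":0,"y":0,"z":0,"yaw":0},{"grip":0.02,"x":0,"y":0,"z":0,"yaw":0},{"grip":0.02,"x":-0.001,"y":0,"z":0.002,"yaw":0},{"grip":0.02,"x":-0.002,"y":0,"z":0.004,"yaw":0},{"grip":0.02,"x":-0.002,"y":0,"z":0.004,"yaw":0}]'  >/dev/null
python3 -c "
from h import *
feel('ora',(-1.3,.5))
ims=grab_frame('scene')[:,:,::-1]; imt=grab_frame('top')[:,:,::-1]; cv2.imwrite('pics/x2s.png',ims);cv2.imwrite('pics/x2t.png',imt)"
for i in 1 2; do python3 -m crank '[{"grip":0.02,"x":-0.0004,"y":0,"z":0.0009,"yaw":0},{"grip":0.02,"x":-0.0008,"y":0,"z":0.0016,"yaw":0},{"grip":0.02,"x":-0.0009,"y":0,"z":0.0018,"yaw":0},{"grip":0.02,"x":-0.0009,"y":0,"z":0.0018,"yaw":0},{"grip":0.02,"x":-0.0009,"y":0,"z":0.0018,"yaw":0}]' >/dev/null
python3 -c "
from h import *
feel('ora',(-1.3,.5))"; done
```

```text
t 26.95 local [-1.8  1.5 26.6] F.N -1.05 F [ 0.3 -0.1 -1.1] press 10mm: [-0.0044  0.      0.009 ] fix: [-0.0009 -0.0006 -0.0004] w 28.0
t 27.47 local [-1.5  0.5 24.8] F.N -0.61 F [-0.3  0.2 -1. ] press 10mm: [-0.0044  0.      0.009 ] fix: [-0.0002  0.0001 -0.0001] w 27.8
t 27.88 local [-1.5  0.5 22.8] F.N -1.1 F [ 0.  -0.5 -1.4] press 10mm: [-0.0044  0.      0.009 ] fix: [-0.0002  0.0001 -0.0001] w 27.9
```

```bash
for i in 1 2; do python3 -m crank '[{"grip":0.02,"x":-0.0004,"y":0,"z":0.0009,"yaw":0},{"grip":0.02,"x":-0.0008,"y":0,"z":0.0016,"yaw":0},{"grip":0.02,"x":-0.0009,"y":0,"z":0.0018,"yaw":0},{"grip":0.02,"x":-0.0009,"y":0,"z":0.0018,"yaw":0},{"grip":0.02,"x":-0.0009,"y":0,"z":0.0018,"yaw":0}]' >/dev/null
python3 -c "
from h import *
feel('ora',(-1.3,.5))"; done
```

```text
t 28.3 local [-1.5  0.5 20.8] F.N -1.66 F [ 0.2  0.2 -2. ] press 10mm: [-0.0044  0.      0.009 ] fix: [-0.0002  0.0001 -0.0001] w 27.6
t 28.72 local [-1.5  0.5 18.8] F.N -0.53 F [-0.4  1.  -1. ] press 10mm: [-0.0044  0.      0.009 ] fix: [-0.0002  0.0001 -0.0001] w 27.5
```

```bash
for i in 1 2; do python3 -m crank '[{"grip":0.02,"x":-0.0004,"y":0,"z":0.0009,"yaw":0},{"grip":0.02,"x":-0.0008,"y":0,"z":0.0016,"yaw":0},{"grip":0.02,"x":-0.0009,"y":0,"z":0.0018,"yaw":0},{"grip":0.02,"x":-0.0009,"y":0,"z":0.0018,"yaw":0},{"grip":0.02,"x":-0.0009,"y":0,"z":0.0018,"yaw":0}]' >/dev/null
python3 -c "
from h import *
feel('ora',(-1.3,.5))"; done
```

```text
t 29.13 local [-1.5  0.5 16.8] F.N -0.19 F [-0.6  0.8 -0.8] press 10mm: [-0.0044  0.      0.009 ] fix: [-0.0001  0.0001 -0.0001] w 27.6
t 29.55 local [-1.5  0.5 14.8] F.N -0.76 F [-0.1  0.1 -1.1] press 10mm: [-0.0044  0.      0.009 ] fix: [-0.0001  0.0001 -0.0001] w 27.9
```

```bash
for i in 1 2; do python3 -m crank '[{"grip":0.02,"x":-0.0004,"y":0,"z":0.0009,"yaw":0},{"grip":0.02,"x":-0.0008,"y":0,"z":0.0016,"yaw":0},{"grip":0.02,"x":-0.0009,"y":0,"z":0.0018,"yaw":0},{"grip":0.02,"x":-0.0009,"y":0,"z":0.0018,"yaw":0},{"grip":0.02,"x":-0.0009,"y":0,"z":0.0018,"yaw":0}]' >/dev/null
python3 -c "
from h import *
feel('ora',(-1.3,.5))"; done
```

```text
t 29.97 local [-1.5  0.5 12.9] F.N 1.83 F [-1.9 -0.2  0.8] press 10mm: [-0.0044  0.      0.009 ] fix: [-0.0001  0.0001 -0.0001] w 27.7
t 30.38 local [-1.4  0.5 10.9] F.N 4.72 F [-3.2  0.2  3.5] press 10mm: [-0.0044  0.      0.009 ] fix: [-0.0001  0.0001 -0.    ] w 27.7
```

```bash
python3 -m crank '[{"grip":0.02,"x":-0.0003,"y":0,"z":0.0006,"yaw":0},{"grip":0.02,"x":-0.0003,"y":0,"z":0.0006,"yaw":0},{"grip":0.02,"x":-0.0003,"y":0,"z":0.0006,"yaw":0},{"grip":0.02,"x":-0.0003,"y":0,"z":0.0006,"yaw":0},{"grip":0.02,"x":-0.0003,"y":0,"z":0.0006,"yaw":0}]' |grep force:
for i in 1 2; do python3 -m crank '[{"grip":0.02,"x":0,"y":0,"z":0,"yaw":0},{"grip":0.02,"x":0,"y":0,"z":0,"yaw":0},{"grip":0.02,"x":0,"y":0,"z":0,"yaw":0},{"grip":0.02,"x":0,"y":0,"z":0,"yaw":0},{"grip":0.02,"x":0,"y":0,"z":0,"yaw":0}]' |grep force: ; done
python3 -c "
from h import *
feel('ora')
im=grab_frame('scene'); imt=grab_frame('top')
for r in range(250,274,2): print(r,[int(im[r,x,2]) for x in range(296,326)])
print(proj(camera_model('scene'),[tip(),B['ora']+11*N]))
for r in range(214,232,2): print(r,[int(imt[r,x,2]) for x in range(320,346)])
print(proj(camera_model('top'),[tip(),B['ora']+11*N]))
plan([(goto('ora',[-1.3,.5,32]),0),(goto('blu',[-1.3,.5,32]),0),(goto('blu',[-1.3,.5,27]),0)])
"
```

```text
force: [-4.6, 0.1, 3.8]
gripper_force: 50.0
force: [-4.1, -0.8, 4.2]
gripper_force: 50.0
force: [-4.3, 0.5, 5.0]
gripper_force: 50.0
t 31.63 local [-1.4  0.4 10.1] F.N 6.6 F [-4.3  0.5  5. ] press 10mm: [-0.0044  0.      0.009 ] fix: [-0.0001  0.0003 -0.    ] w 27.7
250 [61, 60, 59, 58, 58, 58, 59, 60, 59, 60, 60, 60, 63, 74, 87, 96, 96, 88, 74, 64, 62, 61, 62, 60, 61, 61, 60, 60, 59, 58]
252 [60, 60, 60, 60, 59, 57, 58, 57, 58, 58, 58, 60, 64, 76, 90, 97, 96, 86, 73, 63, 60, 59, 59, 61, 61, 61, 61, 60, 60, 61]
254 [64, 59, 59, 60, 59, 60, 59, 59, 59, 59, 59, 60, 65, 79, 91, 98, 94, 85, 71, 62, 60, 59, 59, 60, 60, 60, 61, 62, 63, 70]
256 [73, 62, 58, 58, 58, 57, 59, 60, 60, 59, 60, 61, 68, 82, 94, 98, 92, 78, 67, 61, 60, 59, 59, 59, 60, 59, 66, 78, 89, 96]
258 [64, 59, 59, 59, 58, 59, 59, 59, 59, 60, 59, 63, 73, 85, 95, 97, 89, 75, 63, 59, 61, 59, 60, 63, 67, 75, 86, 96, 104, 106]
260 [71, 67, 66, 63, 63, 62, 59, 58, 58, 59, 59, 65, 75, 89, 97, 95, 86, 72, 61, 59, 61, 66, 74, 83, 91, 98, 104, 105, 107, 105]
262 [85, 85, 84, 82, 79, 74, 65, 55, 52, 52, 55, 59, 73, 86, 93, 91, 83, 70, 
[... 1414 characters left out ...]
5, 71, 115, 128, 126, 128, 129]
228 [58, 54, 65, 70, 84, 94, 108, 100, 99, 89, 91, 69, 64, 51, 48, 46, 50, 45, 54, 88, 122, 127, 127, 126, 127, 127]
230 [55, 53, 51, 56, 58, 75, 93, 96, 107, 107, 107, 98, 89, 62, 51, 55, 59, 58, 61, 56, 61, 72, 86, 107, 116, 127]
[[331.36194687 222.17696031]
 [331.60516609 221.69461994]]
t 31.73 at [519.3  -9.2 164.9] [162.4   9.9 153. ] q [-11.  10. 114.  21.  43. -89.] F [-4.7 -0.2  3.1] w 28.0
[505.3  -8.7 181.8] shift [ 0.01  0.   -0.02] yaw 0 rows>= 0.5
[503.2 -78.7 181.8] shift [-0.029 -0.062 -0.014] yaw 0 rows>= 1.7
[506.5 -78.8 178. ] shift [-0.002  0.     0.004] yaw 0 rows>= 0.1
end tool x [-0.88  0.45 -0.17] y [0.39 0.87 0.3 ] z [ 0.28  0.19 -0.94]
```

```bash
python3 -m crank '[{"grip":0.02,"x":0.005,"y":0,"z":-0.01,"yaw":0},{"grip":0.02,"x":0.01,"y":0,"z":-0.02,"yaw":0},{"grip":0.02,"x":-0.005,"y":-0.031,"z":-0.027,"yaw":0},{"grip":0.02,"x":-0.019,"y":-0.062,"z":-0.034,"yaw":0},{"grip":0.02,"x":-0.019,"y":-0.062,"z":-0.034,"yaw":0}]' >/dev/null
python3 -m crank '[{"grip":0.02,"x":0,"y":0,"z":0,"yaw":0},{"grip":0.02,"x":0,"y":0,"z":0,"yaw":0},{"grip":0.02,"x":-0.001,"y":0,"z":0.002,"yaw":0},{"grip":0.02,"x":-0.002,"y":0,"z":0.004,"yaw":0},{"grip":0.02,"x":-0.002,"y":0,"z":0.004,"yaw":0}]'  >/dev/null
python3 -c "
from h import *
feel('blu',(-1.3,.5))"
for i in 1 2; do python3 -m crank '[{"grip":0.02,"x":-0.0004,"y":0,"z":0.0009,"yaw":0},{"grip":0.02,"x":-0.0008,"y":0,"z":0.0016,"yaw":0},{"grip":0.02,"x":-0.0009,"y":0,"z":0.0018,"yaw":0},{"grip":0.02,"x":-0.0009,"y":0,"z":0.0018,"yaw":0},{"grip":0.02,"x":-0.0009,"y":0,"z":0.0018,"yaw":0}]' >/dev/null
python3 -c "
from h import *
feel('blu',(-1.3,.5))"; done
```

```text
t 32.57 local [-2.3  1.7 27.7] F.N -1.19 F [ 0.6 -0.1 -1. ] press 10mm: [-0.0044  0.      0.009 ] fix: [-0.0013 -0.0006 -0.0007] w 27.8
t 32.98 local [-2.   0.8 25.9] F.N -0.78 F [ 0.   0.1 -1. ] press 10mm: [-0.0044  0.      0.009 ] fix: [-0.0007  0.0001 -0.0003] w 27.7
t 33.4 local [-2.   0.6 23.9] F.N -0.93 F [-0.5 -0.1 -1.6] press 10mm: [-0.0044  0.      0.009 ] fix: [-0.0006  0.0002 -0.0003] w 27.8
```

```bash
for i in 1 2; do python3 -m crank '[{"grip":0.02,"x":-0.0006,"y":0,"z":0.0008,"yaw":0},{"grip":0.02,"x":-0.001,"y":0,"z":0.0016,"yaw":0},{"grip":0.02,"x":-0.0012,"y":0,"z":0.0018,"yaw":0},{"grip":0.02,"x":-0.0012,"y":0,"z":0.0018,"yaw":0},{"grip":0.02,"x":-0.0012,"y":0,"z":0.0018,"yaw":0}]' >/dev/null
python3 -c "
from h import *
feel('blu',(-1.3,.5))"; done
```

```text
t 33.82 local [-1.8  0.5 21.8] F.N -1.29 F [ 0.7  0.3 -1.1] press 10mm: [-0.0044  0.      0.009 ] fix: [-0.0004  0.0002 -0.0002] w 27.8
t 34.23 local [-1.5  0.4 19.6] F.N -0.71 F [-0.4  1.1 -1.3] press 10mm: [-0.0044  0.      0.009 ] fix: [-0.0001  0.0002 -0.0001] w 27.9
```

```bash
for i in 1 2; do python3 -m crank '[{"grip":0.02,"x":-0.0004,"y":0,"z":0.0009,"yaw":0},{"grip":0.02,"x":-0.0008,"y":0,"z":0.0016,"yaw":0},{"grip":0.02,"x":-0.0009,"y":0,"z":0.0018,"yaw":0},{"grip":0.02,"x":-0.0009,"y":0,"z":0.0018,"yaw":0},{"grip":0.02,"x":-0.0009,"y":0,"z":0.0018,"yaw":0}]' >/dev/null
python3 -c "
from h import *
feel('blu',(-1.3,.5))"; done
```

```text
t 34.65 local [-1.5  0.4 17.6] F.N -0.26 F [-0.3 -0.6 -0.5] press 10mm: [-0.0044  0.      0.009 ] fix: [-0.0001  0.0002 -0.0001] w 27.9
t 35.07 local [-1.5  0.4 15.6] F.N -0.32 F [-0.1  0.3 -0.5] press 10mm: [-0.0044  0.      0.009 ] fix: [-0.0001  0.0002 -0.    ] w 27.6
```

```bash
for i in 1 2; do python3 -m crank '[{"grip":0.02,"x":-0.0004,"y":0,"z":0.0009,"yaw":0},{"grip":0.02,"x":-0.0008,"y":0,"z":0.0016,"yaw":0},{"grip":0.02,"x":-0.0009,"y":0,"z":0.0018,"yaw":0},{"grip":0.02,"x":-0.0009,"y":0,"z":0.0018,"yaw":0},{"grip":0.02,"x":-0.0009,"y":0,"z":0.0018,"yaw":0}]' >/dev/null
python3 -c "
from h import *
feel('blu',(-1.3,.5))"; done
```

```text
t 35.48 local [-1.5  0.3 13.6] F.N -0.91 F [ 0.4  0.9 -0.9] press 10mm: [-0.0044  0.      0.009 ] fix: [-0.      0.0002 -0.    ] w 28.2
t 35.9 local [-1.4  0.4 11.7] F.N 2.29 F [-1.3 -0.5  1.9] press 10mm: [-0.0044  0.      0.009 ] fix: [-0.      0.0002 -0.    ] w 27.6
```

Contact. I'll press about 2.3 mm further and hold.

```bash
python3 -m crank '[{"grip":0.02,"x":-0.0004,"y":0,"z":0.0009,"yaw":0},{"grip":0.02,"x":-0.0008,"y":0,"z":0.0016,"yaw":0},{"grip":0.02,"x":-0.001,"y":0,"z":0.002,"yaw":0},{"grip":0.02,"x":-0.001,"y":0,"z":0.002,"yaw":0},{"grip":0.02,"x":-0.001,"y":0,"z":0.002,"yaw":0}]' |grep force:
for i in 1 2 3; do python3 -m crank '[{"grip":0.02,"x":0,"y":0,"z":0,"yaw":0},{"grip":0.02,"x":0,"y":0,"z":0,"yaw":0},{"grip":0.02,"x":0,"y":0,"z":0,"yaw":0},{"grip":0.02,"x":0,"y":0,"z":0,"yaw":0},{"grip":0.02,"x":0,"y":0,"z":0,"yaw":0}]' |grep force: ; done
python3 -c "
from h import *
feel('blu')
im=grab_frame('scene'); imt=grab_frame('top')
for r in range(246,270,2): print(r,[int(im[r,x,0]) for x in range(258,290)])
print(proj(camera_model('scene'),[tip(),B['blu']+9.5*N]))
for r in range(214,232,2): print(r,[int(imt[r,x,0]) for x in range(359,385)])
print(proj(camera_model('top'),[tip(),B['blu']+9.5*N]))"
```

```text
force: [-3.6, -0.3, 4.4]
gripper_force: 50.0
force: [-3.1, 0.8, 4.3]
gripper_force: 50.0
force: [-4.1, 0.8, 4.0]
gripper_force: 50.0
force: [-4.5, -0.7, 3.6]
gripper_force: 50.0
t 37.57 local [-1.5  0.3  9.4] F.N 5.6 F [-4.5 -0.7  3.6] press 10mm: [-0.0044  0.      0.009 ] fix: [-0.      0.0005 -0.    ] w 27.5
246 [112, 100, 83, 72, 64, 62, 61, 61, 61, 63, 61, 61, 61, 62, 68, 81, 95, 103, 102, 92, 76, 65, 63, 61, 61, 61, 62, 61, 61, 62, 62, 62]
248 [112, 108, 103, 97, 88, 75, 66, 63, 63, 63, 61, 62, 61, 62, 69, 83, 98, 103, 103, 91, 75, 64, 62, 60, 63, 60, 61, 60, 60, 61, 61, 62]
250 [107, 106, 107, 106, 101, 90, 73, 65, 62, 62, 62, 61, 60, 62, 69, 85, 99, 104, 101, 88, 74, 64, 60, 59, 61, 61, 61, 62, 63, 61, 63, 68]
252 [101, 99, 98, 99, 95, 85, 69, 64, 63, 62, 60, 60, 61, 62, 71, 87, 100, 104, 98, 84, 71, 63, 60, 60, 61, 62, 62, 60, 63, 68, 72, 85]
254 [87, 85, 84, 85, 84, 82, 78, 76, 73, 68, 64, 60, 56, 60, 71, 90, 103, 105, 97, 81, 67, 62, 60, 60, 60, 62, 64, 70, 82, 94, 101, 105]
256 [82, 82, 83, 83, 83, 82, 83, 83, 82, 81, 77, 66, 55, 57, 74, 93, 106, 108, 99, 82, 67, 65, 65, 6
[... 1258 characters left out ...]
5, 50, 50, 54, 53, 51, 70, 84, 97, 102, 43, 24, 22, 27, 27, 27, 15, 30, 71, 113]
222 [62, 54, 63, 81, 90, 75, 59, 53, 56, 54, 53, 53, 56, 56, 62, 76, 76, 38, 25, 20, 32, 32, 18, 42, 86, 121]
224 [56, 62, 89, 115, 112, 92, 52, 48, 50, 55, 54, 52, 54, 55, 52, 47, 36, 23, 27, 25, 21, 19, 27, 81, 117, 124]
226 [52, 53, 58, 62, 61, 48, 52, 53, 57, 57, 57, 58, 57, 50, 49, 59, 59, 35, 28, 18, 29, 47, 84, 113, 125, 125]
228 [55, 52, 54, 57, 46, 53, 56, 57, 53, 48, 52, 55, 55, 55, 52, 60, 79, 80, 72, 73, 93, 125, 128, 123, 99, 103]
230 [55, 57, 59, 57, 52, 48, 53, 59, 49, 54, 55, 50, 52, 52, 52, 56, 67, 77, 90, 104, 98, 87, 96, 102, 129, 142]
[[371.35140469 223.14939021]
 [371.57396142 222.45762481]]
```

All three studs are pressed. Now I'll plan the return to the stand.

```bash
cat >> h.py <<'E'
AX=np.array([-40.,-1.,123.3]); AX/=np.linalg.norm(AX)
def stand_tcp(R,tipz,L=70,c=(616,302.3)):
    "TCP so that the probe's axis point L mm above the tip is over the stand's axis, tip at tipz"
    P=R.apply(C_TIP-L*AX); tz=R.apply(C_TIP)[2]; return np.array([c[0]-P[0],c[1]-P[1],tipz-tz])
E
python3 -c "
from h import *
s,p,R=pose()
R0=R*Ro.from_rotvec([0,0,2.094]); print(R0.as_euler('xyz',degrees=True),'probe dir',R0.apply(AX).round(3))
t=stand_tcp(R0,10); print(t.round(1), 'tip',(t+R0.apply(C_TIP)).round(1))
h=stand_tcp(R0,170)
plan([(goto('blu',[-1.3,.5,45]),0),([490,-10,270],.3),([490,70,310],.3),([520,150,310],.5),([560,230,310],.5),(h,.494)])"
```

```text
[179.96163575 -20.13044736  34.62115071] probe dir [ 0.027  0.027 -0.999]
[617.4 302.7 135.5] tip [617.9 304.2  10. ]
t 37.67 at [517.7 -79.3 164.4] [162.4   9.9 153.1] q [-20.  11. 113.  23.  46. -99.] F [-2.6 -0.3  4.3] w 27.6
[494.9 -78.5 191.8] shift [ 0.016  0.    -0.032] yaw 0 rows>= 0.9
[490. -10. 270.] shift [ 0.021  0.081 -0.062] yaw 0.3 rows>= 2.5
[490.  70. 310.] shift [ 0.052  0.07  -0.022] yaw 0.3 rows>= 2.4
[520. 150. 310.] shift [0.054 0.062 0.024] yaw 0.5 rows>= 4.0
[560. 230. 310.] shift [0.076 0.038 0.027] yaw 0.5 rows>= 4.0
[617.4 302.7 295.5] shift [0.082 0.013 0.044] yaw 0.494 rows>= 4.0
end tool x [0.77 0.53 0.34] y [ 0.57 -0.82  0.  ] z [ 0.28  0.19 -0.94]
```

```bash
python3 -m crank '[{"grip":0.02,"x":0.005,"y":0,"z":-0.011,"yaw":0},{"grip":0.02,"x":0.01,"y":0,"z":-0.021,"yaw":0},{"grip":0.02,"x":0.016,"y":0,"z":-0.032,"yaw":0},{"grip":0.02,"x":0.016,"y":0,"z":-0.042,"yaw":0},{"grip":0.02,"x":0.016,"y":0,"z":-0.052,"yaw":0}]' |grep pos
python3 -m crank '[{"grip":0.02,"x":0.004,"y":0.016,"z":-0.012,"yaw":0.06},{"grip":0.02,"x":0.008,"y":0.032,"z":-0.025,"yaw":0.12},{"grip":0.02,"x":0.013,"y":0.049,"z":-0.037,"yaw":0.18},{"grip":0.02,"x":0.017,"y":0.065,"z":-0.05,"yaw":0.24},{"grip":0.02,"x":0.021,"y":0.081,"z":-0.062,"yaw":0.3}]' |grep pos
python3 -m crank '[{"grip":0.02,"x":0.01,"y":0.014,"z":-0.003,"yaw":0.06},{"grip":0.02,"x":0.02,"y":0.028,"z":-0.006,"yaw":0.12},{"grip":0.02,"x":0.031,"y":0.042,"z":-0.009,"yaw":0.18},{"grip":0.02,"x":0.042,"y":0.056,"z":-0.012,"yaw":0.24},{"grip":0.02,"x":0.052,"y":0.07,"z":-0.015,"yaw":0.3}]' |grep pos
python3 -m crank '[{"grip":0.02,"x":0.011,"y":0.012,"z":0.005,"yaw":0.1},{"grip":0.02,"x":0.022,"y":0.025,"z":0.01,"yaw":0.2},{"grip":0.02,"x":0.032,"y":0.037,"z":0.014,"yaw":0.3},{"grip":0.02,"x":0.043,"y":0.05,"z":0.019,"yaw":0.4},{"grip":0.02,"x":0.054,"y":0.062,"z":0.024,"yaw":0.5}]' |grep pos
python3 -m crank '[{"grip":0.02,"x":0.015,"y":0.008,"z":0.005,"yaw":0.1},{"grip":0.02,"x":0.03,"y":0.015,"z":0.011,"yaw":0.2},{"grip":0.02,"x":0.046,"y":0.023,"z":0.016,"yaw":0.3},{"grip":0.02,"x":0.061,"y":0.03,"z":0.022,"yaw":0.4},{"grip":0.02,"x":0.076,"y":0.038,"z":0.027,"yaw":0.5}]' |grep pos
python3 -c "
from h import *
s,p,R=pose(); R0=R*Ro.from_rotvec([0,0,.494])
plan([(stand_tcp(R0,170),.494)])"
```

```text
ee_pos: [488.4, -82.5, 211.8]
ee_pos: [484.0, -14.1, 291.1]
ee_pos: [485.8, 68.1, 324.1]
ee_pos: [516.3, 148.4, 324.0]
ee_pos: [556.0, 228.1, 323.5]
t 39.75 at [556.  228.1 323.5] [170.2 -17.7  64.1] q [18.  8. 92.  6. 60. 43.] F [ 0.5 -0.2 -1.4] w 27.8
[617.4 302.6 295.5] shift [0.081 0.013 0.058] yaw 0.494 rows>= 4.0
end tool x [0.78 0.53 0.34] y [ 0.56 -0.83 -0.  ] z [ 0.28  0.2  -0.94]
```

```bash
python3 -m crank '[{"grip":0.02,"x":0.016,"y":0.003,"z":0.009,"yaw":0.1},{"grip":0.02,"x":0.032,"y":0.005,"z":0.018,"yaw":0.2},{"grip":0.02,"x":0.049,"y":0.008,"z":0.028,"yaw":0.3},{"grip":0.02,"x":0.065,"y":0.01,"z":0.037,"yaw":0.4},{"grip":0.02,"x":0.081,"y":0.013,"z":0.058,"yaw":0.494}]' |grep pos
python3 -m crank '[{"grip":0.02,"x":0,"y":0,"z":0,"yaw":0},{"grip":0.02,"x":0,"y":0,"z":0,"yaw":0},{"grip":0.02,"x":0,"y":0,"z":0,"yaw":0},{"grip":0.02,"x":0,"y":0,"z":0,"yaw":0},{"grip":0.02,"x":0,"y":0,"z":0,"yaw":0}]' |grep pos
python3 -c "
from h import *
imt=grab_frame('top'); ims=grab_frame('scene')
s,p,R=pose(); print('probe dir',R.apply(AX).round(3),'tip',(p+R.apply(C_TIP)).round(1))
T=p+R.apply(C_TIP)
print('scene px',proj(camera_model('scene'),[T,T-R.apply(AX)*30]).round(1)); ux,uy=proj(camera_model('scene'),[T])[0].astype(int)
for r in range(uy-24,uy+10,3): print(r,ux-12,[int(ims[r,x,1]) for x in range(ux-12,ux+14)])
plan([(stand_tcp(R,110),0),(stand_tcp(R,60),0),(stand_tcp(R,12),0)])"
```

```text
ee_pos: [618.2, 303.2, 298.4]
ee_pos: [616.8, 301.7, 296.2]
probe dir [ 0.028  0.028 -0.999] tip [617.5 303.4 170.4]
scene px [[497.5 272.1]
 [503.2 259.6]]
248 485 [109, 118, 122, 125, 126, 126, 126, 126, 125, 126, 125, 126, 124, 124, 120, 104, 75, 41, 15, 5, 6, 7, 8, 4, 6, 10]
251 485 [110, 114, 116, 120, 123, 124, 125, 125, 125, 125, 125, 125, 123, 116, 96, 64, 31, 12, 5, 10, 7, 7, 6, 6, 8, 8]
254 485 [90, 75, 74, 74, 80, 92, 110, 121, 124, 124, 124, 124, 122, 116, 100, 72, 40, 18, 10, 5, 6, 6, 8, 8, 10, 20]
257 485 [83, 73, 72, 72, 76, 89, 108, 120, 123, 123, 123, 123, 122, 116, 101, 78, 59, 49, 43, 38, 34, 39, 49, 58, 69, 87]
260 485 [75, 69, 71, 72, 77, 93, 111, 122, 125, 125, 123, 120, 110, 90, 70, 59, 59, 61, 62, 67, 80, 99, 115, 122, 123, 125]
263 485 [69, 65, 68, 72, 81, 98, 114, 122, 123, 121, 115, 101, 80, 63, 59, 61, 62, 66, 78, 97, 114, 121, 124, 123, 123, 123]
266 485 [66, 64, 66, 70, 84, 106, 120, 122, 122, 108, 87, 66, 59, 59, 61, 63, 71, 89, 109, 121, 123, 123, 122, 124, 125, 125]
269 485 [66, 63, 64, 66, 84, 106, 120, 119, 106, 83, 65, 61, 59, 61, 67, 79, 99, 115, 
[... 237 characters left out ...]
125, 126, 125, 124, 124, 125, 124, 123, 123, 124, 124, 123, 123]
278 485 [64, 63, 64, 72, 87, 101, 108, 109, 110, 112, 114, 119, 122, 124, 125, 125, 124, 124, 123, 124, 122, 121, 121, 121, 121, 121]
281 485 [89, 89, 90, 90, 93, 96, 98, 98, 98, 98, 99, 99, 100, 101, 101, 101, 103, 104, 109, 117, 122, 124, 124, 123, 123, 123]
t 40.68 at [616.8 301.9 295.9] [179.9 -20.2  34.6] q [23. 17. 85.  4. 59. 77.] F [ 0.4  0.1 -1.1] w 27.9
[617.3 302.7 235.5] shift [-0.02  -0.     0.057] yaw 0 rows>= 1.4
[617.3 302.7 185.5] shift [-0.017 -0.     0.047] yaw 0 rows>= 1.2
[617.3 302.7 137.5] shift [-0.017 -0.     0.045] yaw 0 rows>= 1.2
end tool x [0.77 0.53 0.35] y [ 0.57 -0.82  0.  ] z [ 0.28  0.2  -0.94]
```

```bash
python3 -m crank '[{"grip":0.02,"x":-0.005,"y":0,"z":0.014,"yaw":0},{"grip":0.02,"x":-0.01,"y":0,"z":0.028,"yaw":0},{"grip":0.02,"x":-0.015,"y":0,"z":0.042,"yaw":0},{"grip":0.02,"x":-0.021,"y":0,"z":0.056,"yaw":0},{"grip":0.02,"x":-0.021,"y":0,"z":0.056,"yaw":0}]' |grep -E "pos|force:"
python3 -m crank '[{"grip":0.02,"x":-0.003,"y":0,"z":0.009,"yaw":0},{"grip":0.02,"x":-0.007,"y":0,"z":0.018,"yaw":0},{"grip":0.02,"x":-0.009,"y":0,"z":0.026,"yaw":0},{"grip":0.02,"x":-0.01,"y":0,"z":0.028,"yaw":0},{"grip":0.02,"x":-0.01,"y":0,"z":0.028,"yaw":0}]' |grep -E "pos|force:"
python3 -c "
from h import *
s,p,R=pose(); plan([(np.array([616.8,302,185.5]),0),([616.8,302,137.5],0)])"
```

```text
ee_pos: [614.5, 300.9, 231.5]
force: [-1.0, -0.5, -2.5]
gripper_force: 50.0
ee_pos: [616.4, 302.0, 204.4]
force: [0.3, -0.1, -1.1]
gripper_force: 50.0
t 41.52 at [616.4 302.  204.4] [180.  -20.   34.6] q [23. 20. 93.  5. 47. 76.] F [ 0.3 -0.1 -1.1] w 27.4
[616.8 302.  185.5] shift [-0.006  0.     0.018] yaw 0 rows>= 0.5
[616.8 302.  137.5] shift [-0.016 -0.     0.045] yaw 0 rows>= 1.2
end tool x [0.77 0.53 0.34] y [ 0.57 -0.82  0.  ] z [ 0.28  0.19 -0.94]
```

```bash
python3 -m crank '[{"grip":0.02,"x":-0.002,"y":0,"z":0.006,"yaw":0},{"grip":0.02,"x":-0.004,"y":0,"z":0.012,"yaw":0},{"grip":0.02,"x":-0.006,"y":0,"z":0.018,"yaw":0},{"grip":0.02,"x":-0.008,"y":0,"z":0.024,"yaw":0},{"grip":0.02,"x":-0.008,"y":0,"z":0.024,"yaw":0}]' |grep -E "pos|force:"
python3 -m crank '[{"grip":0.02,"x":-0.001,"y":0,"z":0.003,"yaw":0},{"grip":0.02,"x":-0.002,"y":0,"z":0.006,"yaw":0},{"grip":0.02,"x":-0.003,"y":0,"z":0.009,"yaw":0},{"grip":0.02,"x":-0.0035,"y":0,"z":0.01,"yaw":0},{"grip":0.02,"x":-0.0035,"y":0,"z":0.01,"yaw":0}]' |grep -E "pos|force:"
```

```text
ee_pos: [616.4, 302.2, 177.9]
force: [-0.1, 0.4, -1.0]
gripper_force: 50.0
ee_pos: [617.3, 302.6, 169.1]
force: [-1.5, -0.8, -1.6]
gripper_force: 50.0
```

```bash
python3 -m crank '[{"grip":0.02,"x":-0.0015,"y":0,"z":0.004,"yaw":0},{"grip":0.02,"x":-0.003,"y":0,"z":0.008,"yaw":0},{"grip":0.02,"x":-0.0045,"y":0,"z":0.012,"yaw":0},{"grip":0.02,"x":-0.006,"y":0,"z":0.016,"yaw":0},{"grip":0.02,"x":-0.006,"y":0,"z":0.016,"yaw":0}]' |grep -E "pos|force:"
python3 -m crank '[{"grip":0.02,"x":-0.001,"y":0,"z":0.003,"yaw":0},{"grip":0.02,"x":-0.002,"y":0,"z":0.006,"yaw":0},{"grip":0.02,"x":-0.003,"y":0,"z":0.009,"yaw":0},{"grip":0.02,"x":-0.004,"y":0,"z":0.011,"yaw":0},{"grip":0.02,"x":-0.004,"y":0,"z":0.011,"yaw":0}]' |grep -E "pos|force:"
python3 -c "
from h import *
feel('pur'); plan([])"
```

```text
ee_pos: [616.7, 302.3, 150.8]
force: [-0.0, 0.6, -1.6]
gripper_force: 50.0
ee_pos: [617.0, 302.5, 139.9]
force: [0.1, 0.0, -1.5]
gripper_force: 50.0
t 43.18 local [-11.4 241.1 -37.6] F.N -1.2 F [ 0.1  0.  -1.5] press 10mm: [0.0022 0.0038 0.009 ] fix: [-0.1211  0.2006 -0.0548] w 27.5
t 43.18 at [617.  302.5 139.9] [180.  -20.1  34.6] q [23. 24. 98.  6. 39. 75.] F [ 0.1  0.  -1.5] w 27.5
end tool x [0.77 0.53 0.34] y [ 0.57 -0.82  0.  ] z [ 0.28  0.19 -0.94]
```

```bash
python3 -m crank '[{"grip":0.02,"x":-0.0004,"y":0,"z":0.001,"yaw":0},{"grip":0.02,"x":-0.0007,"y":0,"z":0.002,"yaw":0},{"grip":0.02,"x":-0.001,"y":0,"z":0.003,"yaw":0},{"grip":0.02,"x":-0.001,"y":0,"z":0.003,"yaw":0},{"grip":0.02,"x":-0.001,"y":0,"z":0.003,"yaw":0}]' |grep -E "pos|force:"
python3 -m crank '[{"grip":0.02,"x":-0.0003,"y":0,"z":0.0008,"yaw":0},{"grip":0.02,"x":-0.0005,"y":0,"z":0.0015,"yaw":0},{"grip":0.02,"x":-0.0005,"y":0,"z":0.0015,"yaw":0},{"grip":0.02,"x":-0.0005,"y":0,"z":0.0015,"yaw":0},{"grip":0.02,"x":-0.0005,"y":0,"z":0.0015,"yaw":0}]' |grep -E "pos|force:"
```

```text
ee_pos: [617.5, 302.7, 137.5]
force: [0.2, 1.1, -1.5]
gripper_force: 50.0
ee_pos: [617.7, 302.7, 136.3]
force: [-1.4, -0.6, 1.3]
gripper_force: 50.0
```

Seated (Fz changed sign). I'll release and back straight out along the tool axis.

```bash
python3 -m crank '[{"grip":0.029,"x":0,"y":0,"z":0,"yaw":0},{"grip":0.032,"x":0,"y":0,"z":0,"yaw":0},{"grip":0.04,"x":0,"y":0,"z":0,"yaw":0},{"grip":0.06,"x":0,"y":0,"z":0,"yaw":0},{"grip":0.08,"x":0,"y":0,"z":0,"yaw":0}]' 10 |grep -E "pos|force:|wid"
python3 -m crank '[{"grip":0.08,"x":0,"y":0,"z":0,"yaw":0},{"grip":0.08,"x":0,"y":0,"z":0,"yaw":0},{"grip":0.08,"x":0,"y":0,"z":0,"yaw":0},{"grip":0.08,"x":0,"y":0,"z":0,"yaw":0},{"grip":0.08,"x":0,"y":0,"z":-0.005,"yaw":0}]' |grep -E "pos|force:|wid"
python3 -m crank '[{"grip":0.08,"x":0,"y":0,"z":-0.015,"yaw":0},{"grip":0.08,"x":0,"y":0,"z":-0.03,"yaw":0},{"grip":0.08,"x":0,"y":0,"z":-0.055,"yaw":0},{"grip":0.08,"x":0,"y":0,"z":-0.085,"yaw":0},{"grip":0.08,"x":0,"y":0,"z":-0.12,"yaw":0}]' |grep -E "pos|force:|wid"
python3 -m crank '[{"grip":0.08,"x":0,"y":0,"z":-0.03,"yaw":0},{"grip":0.08,"x":0,"y":0,"z":-0.06,"yaw":0},{"grip":0.08,"x":0,"y":0,"z":-0.09,"yaw":0},{"grip":0.08,"x":0,"y":0,"z":-0.12,"yaw":0},{"grip":0.08,"x":0,"y":0,"z":-0.15,"yaw":0}]' |grep -E "pos|force:|wid"
python3 -c "
from h import *
plan([([350,200,450],0)])"
```

```text
ee_pos: [617.6, 302.7, 136.0]
force: [-0.6, -0.2, -0.6]
gripper_width: 49.2
gripper_force: 0.0
ee_pos: [615.7, 301.6, 139.7]
force: [0.4, 0.2, -0.5]
gripper_width: 79.2
gripper_force: 0.0
ee_pos: [581.0, 277.8, 253.2]
force: [0.8, 0.3, 0.5]
gripper_width: 79.9
gripper_force: 0.0
ee_pos: [538.6, 248.6, 396.1]
force: [0.0, -0.2, 0.7]
gripper_width: 80.0
gripper_force: 0.0
t 45.68 at [538.6 248.6 396.1] [179.9 -20.2  34.6] q [21.  7. 84.  5. 70. 76.] F [ 0.  -0.2  0.7] w 80.0
[350. 200. 450.] shift [-0.153 -0.067 -0.114] yaw 0 rows>= 4.8
end tool x [0.77 0.53 0.34] y [ 0.57 -0.82  0.  ] z [ 0.28  0.2  -0.94]
```

```bash
python3 -m crank '[{"grip":0.08,"x":-0.03,"y":-0.013,"z":-0.022,"yaw":0},{"grip":0.08,"x":-0.06,"y":-0.026,"z":-0.045,"yaw":0},{"grip":0.08,"x":-0.09,"y":-0.04,"z":-0.068,"yaw":0},{"grip":0.08,"x":-0.12,"y":-0.053,"z":-0.09,"yaw":0},{"grip":0.08,"x":-0.15,"y":-0.067,"z":-0.114,"yaw":0}]' |grep -E "pos|force:|wid"
python3 - <<'E'
from h import *
def blob(im,lo,hi,reg):
    y0,y1,x0,x1=reg; g=cv2.cvtColor(im[y0:y1,x0:x1],cv2.COLOR_BGR2HSV); m=cv2.inRange(g,lo,hi); ys,xs=np.nonzero(m); return (len(xs),(xs.mean()+x0).round(2),(ys.mean()+y0).round(2),xs.min()+x0,xs.max()+x0,ys.min()+y0,ys.max()+y0) if len(xs) else None
for n in('scene','top'):
    a=cv2.imread(f'pics/{n}0.png'); b=grab_frame(n)[:,:,::-1].copy()
    reg=(250,340,440,540) if n=='scene' else (160,230,110,190)
    for im in(a,b): print(n,'red',blob(im,(0,150,60),(6,255,255),reg))
    yr=(160,260,260,480) if n=='scene' else (240,340,100,400)
    for im in(a,b): print(n,'yellow',blob(im,(24,150,90),(34,255,255),yr))
    tr=(190,240,180,240) if n=='scene' else (260,320,430,510)
    for im in(a,b): print(n,'tape',blob(im,(5,90,120),(18,255,255),tr))
E
```

```text
ee_pos: [351.1, 201.1, 449.9]
force: [-0.4, 1.1, 0.5]
gripper_width: 80.1
gripper_force: 0.0
scene red (404, np.float64(493.16), np.float64(286.59), np.int64(481), np.int64(504), np.int64(271), np.int64(303))
scene red (412, np.float64(491.63), np.float64(286.09), np.int64(478), np.int64(503), np.int64(271), np.int64(302))
scene yellow (777, np.float64(319.81), np.float64(199.12), np.int64(287), np.int64(351), np.int64(183), np.int64(214))
scene yellow (497, np.float64(451.89), np.float64(226.36), np.int64(421), np.int64(477), np.int64(209), np.int64(239))
scene tape (250, np.float64(213.06), np.float64(215.65), np.int64(198), np.int64(229), np.int64(204), np.int64(226))
scene tape (252, np.float64(213.09), np.float64(215.64), np.int64(198), np.int64(229), np.int64(204), np.int64(226))
top red (412, np.float64(141.14), np.float64(196.61), np.int64(128), np.int64(156), np.int64(184), np.int64(210))
top red (417, np.float64(142.37), np.float64(197.49), np.int64(128), np.int64(157), np.int64(185), np.int64(211))
top yellow (1455, np.float64(338.12), np.float64(284.8), np.int64(299), np.int64(376), np.int64(264), np.int64(305))
top yellow (1733, np.float64(175.14), np.float64(281.28), np.int64(136), np.int64(215), np.int64(261), np.int64(301))
top tape (603, np.float64(469.49), np.float64(288.96), np.int64(450), np.int64(489), np.int64(269), np.int64(309))
top tape (612, np.float64(469.26), np.float64(289.02), np.int64(450), np.int64(489), np.int64(269), np.int64(309))
```

The images agree with a good finish: the handle is back where it started, the rack is on the mat and the tape hasn't moved. Handing in.

```bash
python3 -c "
from workcell import *
print(job_done())"
```

```text
the job is handed in; nothing more can be done
None
```

I handed the job in at about 46 s of the 72 s limit. The rack is on the mat about 2 mm off centre, and the purple, orange and light-blue studs were each held at about 6 to 8 N for over half a second. The probe is back in its stand and the tape is unmoved. I didn't recheck the bottle, but nothing went near it. One risk: around 10.6 s, while the arm was high and empty, the wrist read 74 N for a moment, probably the gripper touching the arm itself, and I don't know whether that counts against the 40 N limit. No verdict came back.

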